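Dispense nuts from a spring-shuttered hopper into a held cup

TASK

Take the steel cup, hold it up under the nut dispenser's outlet and push the dispenser's hanging plate all the way back with the cup's side, so that the shutter slides open and all five nuts drop into the cup. Then draw the cup back slowly, so that the spring shutter follows it and closes gently instead of snapping shut, and stand the cup of nuts upright on the table, well clear of the dispenser's outlet. Spill no nuts and leave the things lying about where they are.

Things in the scene. Friction and masses are not known exactly. Their poses are not given: they have to be found in the camera images.
- dispenser: Grey sheet-metal nut dispenser, fixed. Origin on the table straight below the outlet; z up; +x from its open front (robot side) to its 28 mm square post, whose bracket begins at x = 73 mm, over a 10 mm base plate at x 25 to 125 mm. Nothing lies at x < -23 mm. The hopper, 50 mm wide, top at 347 mm, overhangs the outlet: its front slopes up and back, 40 degrees from vertical
- outlet (a point): Centre of the outlet, the lower mouth of the hopper, 215 mm above the table; opening 34 mm along the dispenser's x, 44 mm along its y. Axes as the dispenser's
- shutter (a joint): Flat shutter plate under the outlet, underside 209 mm above the table. 0 shut, 0.040 m fully open (stop). It opens along the dispenser's +x, away from the robot, so the gap forms at the outlet's front edge; nuts drop from about 20 mm on, all are out by 38 mm. A spring shuts it, 1.2 N when shut, 3.2 N when open; let go, it snaps shut within 0.1 s
- push_plate (a point): Middle of the front face (-x side of the dispenser) of the flat plate that hangs from the shutter and moves with it: 44 mm wide, from 149 to 209 mm above the table, this point at 175 mm. When shut it is 12 mm in front (-x) of the outlet's centre. Pushed along +x by the cup's side it opens the shutter, the cup's mouth then being under the gap
- cup: Straight-sided round open steel cup, 64 mm outer diameter, 80 mm high, wall 3 mm, floor 4 mm, 0.16 kg. Origin at the centre of its underside, z up to the mouth. Starts upright on the table, nearer to the robot than the dispenser
- nut_0: Flanged steel nut, 21 mm across, 7 mm high, 20 g, one of five in the hopper, lying on the shutter. Origin at the centre of its underside
- nut_1: Flanged steel nut, 21 mm across, 7 mm high, 20 g, one of five in the hopper, lying on the shutter. Origin at the centre of its underside
- nut_2: Flanged steel nut, 21 mm across, 7 mm high, 20 g, one of five in the hopper, lying on the shutter. Origin at the centre of its underside
- nut_3: Flanged steel nut, 21 mm across, 7 mm high, 20 g, one of five in the hopper, lying on the shutter. Origin at the centre of its underside
- nut_4: Flanged steel nut, 21 mm across, 7 mm high, 20 g, one of five in the hopper, lying on the shutter. Origin at the centre of its underside
- axle: Spare steel axle with a nut, a bar 95 x 17 x 17 mm along its y, flat on the table. Bystander; origin at the centre of its underside
- adaptor: Black valve adaptor, a stub 34 x 14 x 14 mm along its y, flat on the table. Bystander; origin at the centre of its underside
Not all that is in view belongs to the job. What is shaped like the cup but blue or purple is not meant.

How it is judged (in metres and radians):
On the way, in this order (a step that is already met when the one before it is completed fails the run):
1. the cup is held up off the table near the outlet, no nut in it yet (height (world z) of cup above 0.05 m and contact force between the fingers and cup above 1 N and horizontal distance between cup and outlet below 0.12 m), for 0.1 s.
2. all five nuts are in the cup while it is held up under the outlet (horizontal distance between each of nut_0, nut_1, nut_2, nut_3, nut_4 and cup below 0.032 m and z of nut_0 in the frame of cup between -0.002 and 0.075 m and z of nut_1 in the frame of cup between -0.002 and 0.075 m and z of nut_2 in the frame of cup between -0.002 and 0.075 m and z of nut_3 in the frame of cup between -0.002 and 0.075 m and z of nut_4 in the frame of cup between -0.002 and 0.075 m and height (world z) of cup above 0.05 m and contact force between the fingers and cup above 1 N and value of joint shutter above 0.01 m), for 0.1 s.
At the end, for the whole second after the job is handed in: All five nuts lie inside the cup; the cup stands upright (within 0.1 rad) and at rest on the table top, its axis more than 80 mm horizontally from the outlet's centre; the shutter is shut to within 3 mm (horizontal distance between each of nut_0, nut_1, nut_2, nut_3, nut_4 and cup below 0.032 m and z of nut_0 in the frame of cup between -0.002 and 0.075 m and z of nut_1 in the frame of cup between -0.002 and 0.075 m and z of nut_2 in the frame of cup between -0.002 and 0.075 m and z of nut_3 in the frame of cup between -0.002 and 0.075 m and z of nut_4 in the frame of cup between -0.002 and 0.075 m and value of joint shutter below 0.003 m and height (world z) of cup between -0.006 and 0.006 m and angle between cup's own z axis and vertical below 0.1 rad and linear speed of cup below 0.02 m/s and horizontal distance between cup and outlet above 0.08 m); the robot touches nothing.
It fails at once if the shutter snaps back (closes faster than 0.2 m/s) (velocity of joint shutter below -0.2 m/s).
It fails at once if a nut is spilled on the table (outside the cup and below 100 mm) ((height (world z) of nut_0 below 0.1 m and horizontal distance between nut_0 and cup above 0.045 m) or (height (world z) of nut_1 below 0.1 m and horizontal distance between nut_1 and cup above 0.045 m) or (height (world z) of nut_2 below 0.1 m and horizontal distance between nut_2 and cup above 0.045 m) or (height (world z) of nut_3 below 0.1 m and horizontal distance between nut_3 and cup above 0.045 m) or (height (world z) of nut_4 below 0.1 m and horizontal distance between nut_4 and cup above 0.045 m)).
It fails at once if a bystander is shifted by more than 30 mm (distance of any of axle, adaptor from where it was at the start of the episode above 0.03 m).
It also fails if it takes over 48 s, if anything falls off the work surface, if the arm or the gripper's body presses on something with over 40 N, if the wrist force passes 120 N, or if a joint passes its speed limit or range.

ROBOT

A 6-joint arm with a two-finger parallel gripper is mounted at the origin on the work surface; the furniture and walls round the work are solid. World frame = base frame: x ahead of the robot, y to its left, z up, the work surface at z = 0. Lengths are in mm, angles in rad, forces in N, time in s.
With the tool pointing down it reaches from about 275 to 750 mm from the base axis. Payload 10.2 kg.
Tool frame: the origin (TCP) lies at the very end of the fingers, on their centre line; the grasp point (between the pads) lies 19 mm behind it (ctrl.tcp_to_grasp is the distance from the TCP to the grasp point, in mm); z points along the fingers, x is the direction in which the jaws open and shut, and the axes are right-handed (so a half turn about z gives the same grasp; the last joint's range is limited). The gripper opens to 85 mm and grips with 20 to 120 N. Pads are 22 mm wide; open, the fingers measure 114 mm over their backs; the gripper's body (76 mm by 85 mm) begins 54 mm behind the grasp point. The pads swing forward as they close: fully open they stand 13 mm farther back than shut.
Start: joints at [0.959, 0.313, 1.498, -0, 1.331, -0.223], TCP at [199.029, 485.817, 203.994] pointing down, gripper open.
Joint ranges: [-2.94, 2.94], [-0.97, 2.17], [0.19, 2.56], [-1.23, 4.37], [0.02, 3.11], [-2.88, 2.88]. Speed limits (rad/s): [2.39, 2.39, 3.01, 3.14, 3.14, 3.14].

INTERFACE

Orientations are given as a unit quaternion [w, x, y, z].
In Python, from rig import monitor, vision, order, ctrl gives the robot as it stands. The module is installed in compiled form; this text tells all that it offers.
- The arm moves only by the shell command python3 -m pendant 'ROWS' [FORCE]. ROWS is JSON, a list that holds one entry, the list of rows, each a list of 5 numbers: the closure, from -1 (fully open) to 1 (shut), then the shift along the world's x, y, z in m, then the turn about the world's z in degrees. In form: [[[fingers, dx, dy, dz, spin], ...]]. A call has 1 to 20 rows; each row is the pose to reach, as a shift and turn from the pose commanded when the call began; what a row does not reach only later rows make up. A row lasts 1/10 s, in which the tool goes at most 50 mm and 8.59 degrees, less where a joint would pass 70% of its speed; a pose out of reach is approached as far as the arm can. A call with a gripper value outside its range is refused whole. The fingers move at their own pace and stop on an object; FORCE is the grip in N (left out, the last holds). Time passes only in rows, so rows that repeat a pose let the fingers close. It gives the time, the measured TCP pose, the force and the opening at its end, in the units of the state.
- monitor.sense(): the state, without advancing time (a new reading comes with each control period).
- vision.capture(name): name is "side" or "top" or "wrist"; returns (picture, depth): 480x640x3 uint8, red, green, blue; 480x640 float32, mm along the optical axis (not along the pixel's ray), 0 where there is no reading.
- vision.camera_info(name): a dict with "fov_y" (degrees; the focal length in pixels is half the picture's height over the tangent of half this angle, whatever the lens; pixels are square), "cx", "cy" (the principal point, pixels), "R" (3x3) and "t" (3): a world point X has camera coordinates R X + t; the wrist camera has in their place "hand_eye" (4x4, takes a point from camera to tool coordinates, whose origin is the TCP and whose axes are the tool frame's). Camera axes: x right, y down, z forward; pixel columns grow to the right and rows downward; lengths in mm; the calibration is good to about 2 mm. The wrist camera is an equidistant fisheye: a pixel r from the principal point sees the ray r / f radians off the axis. A picture is of the moment at which its call begins: read the wrist's pose just before it. camera_info takes no time and is no camera call.
- order.finish_job(): hands the job in, once; it reports no verdict.
The state is a dict: "time_s": time; "joints": joint angles; "dq": joint speeds; "tau": joint torques, N m; "eef_pos": TCP position; "ee_rot": TCP orientation; "force": force on the tool from outside, world axes, zero at the start; "wrist_torque": the same for the moment, N m; "grip_width": opening from 0.0 (shut) to 1.0 (fully open).
Only numpy, scipy, OpenCV 4.12 (cv2) and the standard library are available. Lean on these libraries where they do the work, as an engineer would, in place of code of your own. Each camera call takes 0.05 s, during which the arm holds its last target.

## Working session

There is one attempt and no reset: what is moved stays moved. The work goes in short steps, Python scripts to look and compute and a shell command to move; the robot and the scene stay as the last step left them, time stands still between calls to the robot, and variables do not carry over. Pictures are saved under pics/ and viewed, and the job is handed in when it is done.

```bash
mkdir -p pics
python3 - <<'E'
from rig import monitor, vision, order, ctrl
import cv2, numpy as np, pickle
print(monitor.sense(), ctrl.tcp_to_grasp)
for n in ["side","top","wrist"]:
    p,d=vision.capture(n); cv2.imwrite(f"pics/{n}0.png",p[:,:,::-1]); np.savez(f"pics/{n}0.npz",p=p,d=d)
    print(n,vision.camera_info(n), (d>0).mean())
E
```

```text
{'time_s': 0.0, 'joints': array([ 9.58581282e-01,  3.13478522e-01,  1.49845215e+00,  3.59840552e-06,
        1.33096608e+00, -2.23390190e-01]), 'dq': array([-0.00198883, -0.00052417,  0.00139322,  0.000563  ,  0.00138701,
        0.00020963]), 'tau': array([ 4.86826775e-04, -4.12270153e+01, -2.59746176e+01, -1.71420138e-04,
        4.05326180e-03,  1.85241782e-05]), 'eef_pos': array([198.86403832, 485.5675804 , 203.41482534]), 'ee_rot': array([ 2.32696633e-04,  8.30391913e-01,  5.57179366e-01, -6.09113022e-04]), 'force': array([-0.23281907, -0.25299869,  0.71623292]), 'wrist_torque': array([ 0.00318008, -0.01141321,  0.00465147]), 'grip_width': 0.9997201613276896} 18.700000000000003
side {'fov_y': 53.028381524354096, 'cx': 328.19767901812736, 'cy': 239.97680927278003, 'R': array([[ 0.96304618, -0.26884643,  0.01623757],
       [-0.13070239, -0.51920579, -0.8445959 ],
       [ 0.23549724,  0.81126256, -0.53515802]]), 't': array([-476.81095643,  236.60232467,  965.50546467])} 0.9957356770833333
top {'fov_y': 44.7005784733831, 'cx': 313.50511921910646, 'cy': 240.31832545990687, 'R': array([[-0.01413519, -0.99945261,  0.02991108],
       [-0.99904315,  0.01287854, -0.04179635],
       [ 0.04138826, -0.03047326, -0.99867832]]), 't': array([  39.65963089,  495.55241635, 1249.67171494])} 0.996142578125
wrist {'fov_y': 65.70646984690485, 'cx': 322.10170846873746, 'cy': 243.90148217731, 'hand_eye': array([[ 9.99999448e-01, -1.04952472e-03, -4.94218205e-05,
         4.80366307e-01],
       [ 1.01769933e-03,  9.55836277e-01,  2.93897900e-01,
        -7.45855250e+01],
       [-2.61213941e-04, -2.93897789e-01,  9.55836817e-01,
        -1.69894153e+02],
       [ 0.00000000e+00,  0.00000000e+00,  0.00000000e+00,
         1.00000000e+00]])} 0.9955631510416667
```

View pics/side0.png

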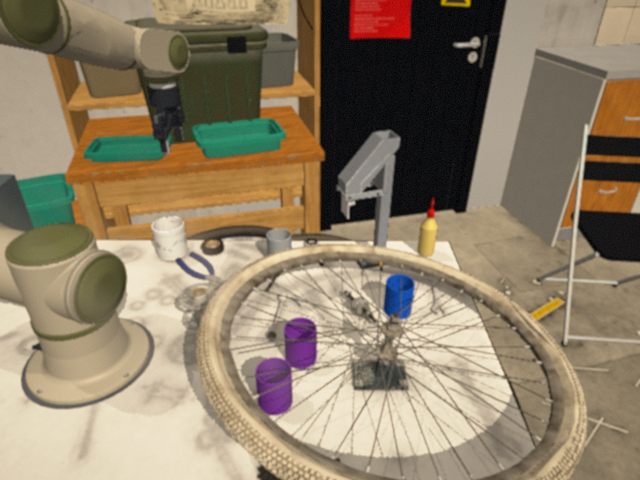

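View pics/top0.png

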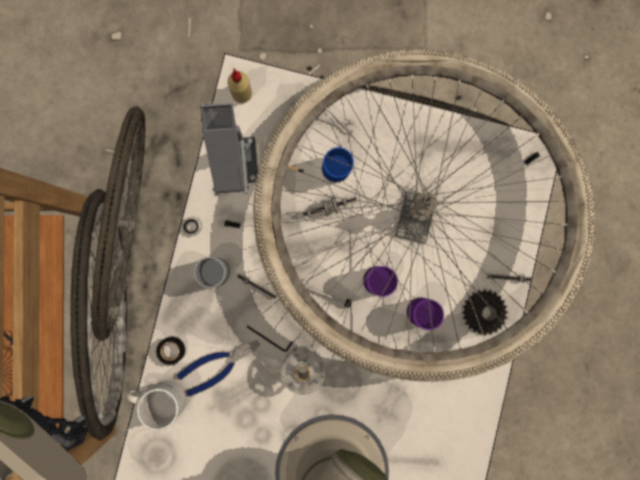

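View pics/wrist0.png

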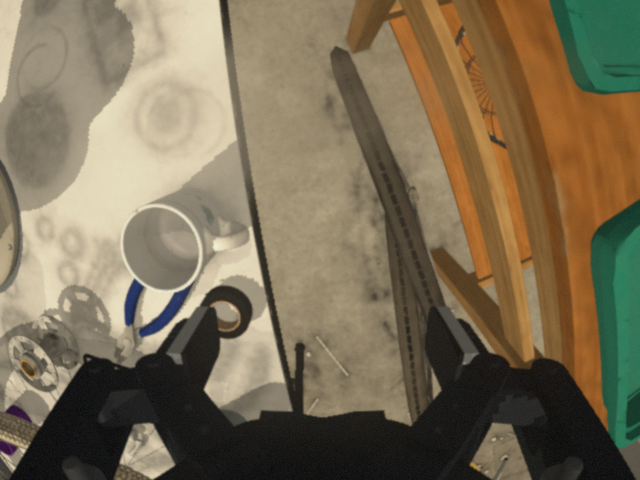

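Candidates for the cup in the top picture: grey straight cup (212,272), white mug with handle (157,408), blue cup (338,165), purple cups (380,281) and (426,313). By the description it's the grey one, also at side (278,241). I'll check it with a crop and measure it.

```bash
cat > h.py <<'E'
import numpy as np, cv2
from rig import vision
def deproj(n,d):
    c=vision.camera_info(n); f=240/np.tan(np.radians(c['fov_y']/2))
    v,u=np.mgrid[0:480,0:640]
    P=np.stack([(u-c['cx'])/f*d,(v-c['cy'])/f*d,d],-1)
    return (P-c['t'])@c['R']   # R^T (P-t)
def ray(n,u,v,z):
    c=vision.camera_info(n); f=240/np.tan(np.radians(c['fov_y']/2))
    r=c['R'].T@np.array([(u-c['cx'])/f,(v-c['cy'])/f,1]); o=-c['R'].T@c['t']
    return o+r*(z-o[2])/r[2]
E
python3 - <<'E'
from h import *
z=np.load('pics/top0.npz');p,d=z['p'],z['d'];W=deproj('top',d)
np.save('pics/Wtop.npy',W)
cv2.imwrite('pics/topcrop.png',cv2.resize(p[90:330,150:350],None,fx=3,fy=2.5,interpolation=2)[:,:,::-1])
s=np.load('pics/side0.npz');cv2.imwrite('pics/sidecrop.png',cv2.resize(s['p'][110:290,150:450],None,fx=2.6,fy=2.6,interpolation=2)[:,:,::-1])
for (u,v) in [(212,258),(197,272),(212,272),(217,107),(225,150),(225,188),(213,120),(249,160),(232,223),(255,285),(191,227),(328,207),(265,250),(300,320),(170,350),(268,190),(180,300),(300,372),(300,350)]: print(u,v,W[v,u].round())
S=deproj('side',s['d'])
for (u,v) in [(380,145),(360,165),(345,190),(348,205),(385,230),(278,232),(278,250)]: print('s',u,v,S[v,u].round())
# colour-independent: cup rim pts
m=(abs(W[...,2]-80)<8); m[:, :185]=0; m[:,245:]=0; m[:245]=0; m[300:]=0
q=W[m]; print(len(q)); (cx,cy),r=cv2.minEnclosingCircle(q[:,:2].astype(np.float32)); print(cx,cy,r,q[:,2].max())
E
```

```text
212 258 [460. 241.  80.]
197 272 [432. 276.  55.]
212 272 [431. 251.  10.]
217 107 [701. 196. 328.]
225 150 [634. 186. 311.]
225 188 [580. 194. 242.]
213 120 [684. 205. 311.]
249 160 [670. 169.  21.]
232 223 [535. 208.  12.]
255 285 [402. 160.  14.]
191 227 [529. 297.   0.]
328 207 [566.   2.  29.]
265 250 [474. 132. 112.]
300 320 [337.  65. 131.]
170 350 [265. 344.  -0.]
268 190 [596. 126.  88.]
180 300 [372. 321.   2.]
300 372 [213.  66.   2.]
300 350 [262.  65.  11.]
s 380 145 [656. 165. 329.]
s 360 165 [610. 162. 287.]
s 345 190 [578. 166. 226.]
s 348 205 [587. 167. 185.]
s 385 230 [694. 181.  92.]
s 278 232 [435. 275.  68.]
s 278 250 [423. 217.  51.]
165
431.4670715332031 246.74978637695312 31.960323333740234 84.55546976803377
```

View pics/topcrop.png

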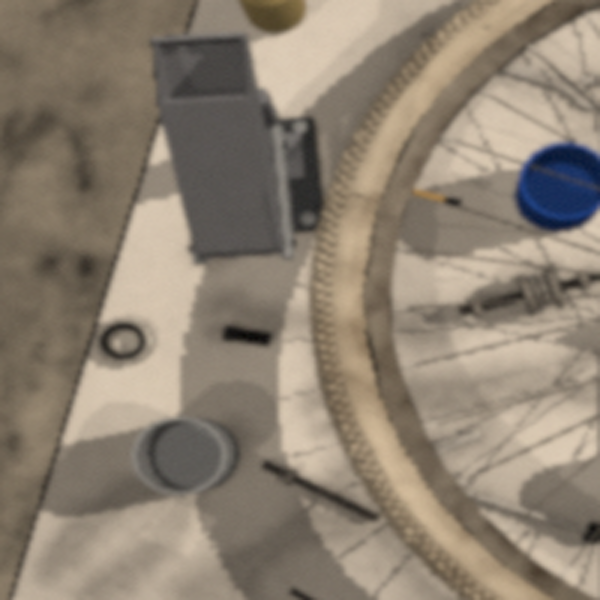

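View pics/sidecrop.png

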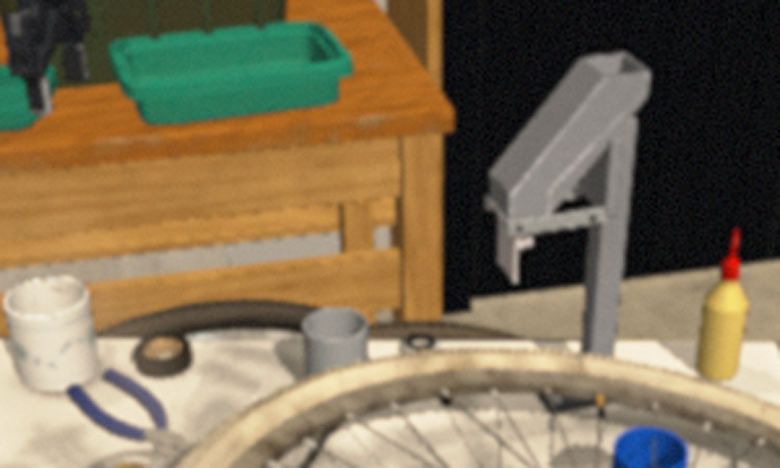

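The crop confirms the grey steel cup, with its rim about (431,247) and radius 32. The wheel rim is close by on the -y side. Next I measure the dispenser's yaw and position, and the bystanders.

Run:
```python
from h import *
z=np.load('pics/top0.npz');p=z['p'];W=np.load('pics/Wtop.npy')
# hopper front
m=np.zeros((480,640),bool); m[133:186,218:238]=1
q=W[m]; c=q.mean(0); n=np.linalg.svd(q-c,full_matrices=False)[2][2]; 
if n[2]<0:n=-n
print('front plane',c.round(1),n.round(3),'tilt',np.degrees(np.arcsin(n[2])),'yaw',np.degrees(np.arctan2(-n[1],-n[0])), abs((q-c)@n).mean())
for v in range(120,196,6):
    row=W[v]; idx=[u for u in range(195,250) if row[u,2]>225]
    if idx: print(v,idx[0],row[idx[0]].round(),idx[-1],row[idx[-1]].round())
s=np.load('pics/side0.npz');S=deproj('side',s['d'])
m=np.zeros((480,640),bool); m[193:216,344:350]=1
q=S[m]; print(q[::6].round())
m=np.zeros((480,640),bool); m[140:200,335:400]=1
m&=(S[...,2]>140)&(S[...,0]>540)&(S[...,0]<760)&(S[...,1]>120)&(S[...,1]<240)
cv2.imwrite('pics/sidez.png',cv2.resize(s['p'][120:220,330:410],(640,800),interpolation=2)[:600*8//8,:,::-1][:600])
for v in range(184,220,3):
    print(v,[ (u,*S[v,u].round().astype(int)) for u in range(338,384,5)])
print('zmax wheel near', W[150:330,250:330,2].max())
```

```text
front plane [621.4 183.5 295.2] [0.021 0.994 0.11 ] tilt 6.3015388762844875 yaw -91.23413417701587 8.26324957820652
120 201 [676. 219. 344.] 234 [683. 170. 312.]
126 202 [667. 218. 340.] 238 [681. 167. 282.]
132 196 [ 444.   71. 1268.] 241 [680. 166. 238.]
138 204 [650. 217. 331.] 241 [672. 167. 230.]
144 205 [642. 217. 322.] 238 [652. 168. 269.]
150 206 [634. 217. 311.] 239 [644. 167. 261.]
156 207 [626. 217. 301.] 240 [636. 167. 249.]
162 209 [617. 214. 295.] 241 [628. 167. 233.]
168 210 [610. 215. 281.] 241 [616. 166. 242.]
174 211 [601. 215. 269.] 242 [606. 165. 236.]
180 213 [592. 212. 262.] 242 [593. 164. 248.]
186 214 [583. 212. 252.] 243 [585. 164. 234.]
192 216 [575. 212. 230.] 222 [575. 202. 226.]
[[ 578.  174.  214.]
 [ 577.  169.  214.]
 [ 585.  192.  199.]
 [ 585.  192.  197.]
 [ 584.  189.  196.]
 [ 575.  162.  207.]
 [ 585.  192.  188.]
 [ 585.  191.  186.]
 [ 585.  190.  184.]
 [ 585.  192.  180.]
 [ 586.  193.  177.]
 [ 585.  190.  176.]
 [ 586.  192.  172.]
 [ 585.  189.  171.]
 [ 585.  188.  168.]
 [ 585.  189.  165.]
 [ 584.  187.  164.]
 [ 585.  190.  159.]
 [ 58
[... 5877 characters left out ...]
p.int64(-684)), (378, np.int64(675), np.int64(188), np.int64(137)), (383, np.int64(685), np.int64(182), np.int64(139))]
217 [(338, np.int64(1001), np.int64(1557), np.int64(-672)), (343, np.int64(1036), np.int64(1569), np.int64(-684)), (348, np.int64(589), np.int64(167), np.int64(152)), (353, np.int64(1094), np.int64(1556), np.int64(-684)), (358, np.int64(1125), np.int64(1556), np.int64(-689)), (363, np.int64(1162), np.int64(1571), np.int64(-702)), (368, np.int64(1192), np.int64(1565), np.int64(-703)), (373, np.int64(1223), np.int64(1560), np.int64(-704)), (378, np.int64(674), np.int64(185), np.int64(130)), (383, np.int64(686), np.int64(181), np.int64(131))]
zmax wheel near 1267.5460724817651
```

Run:
```python
import numpy as np,cv2
s=np.load('pics/side0.npz')
cv2.imwrite('pics/sidez2.png',cv2.resize(s['p'][170:230,330:410],(800,600),interpolation=2)[:,:,::-1])
```

```text
(no output)
```

View pics/sidez2.png

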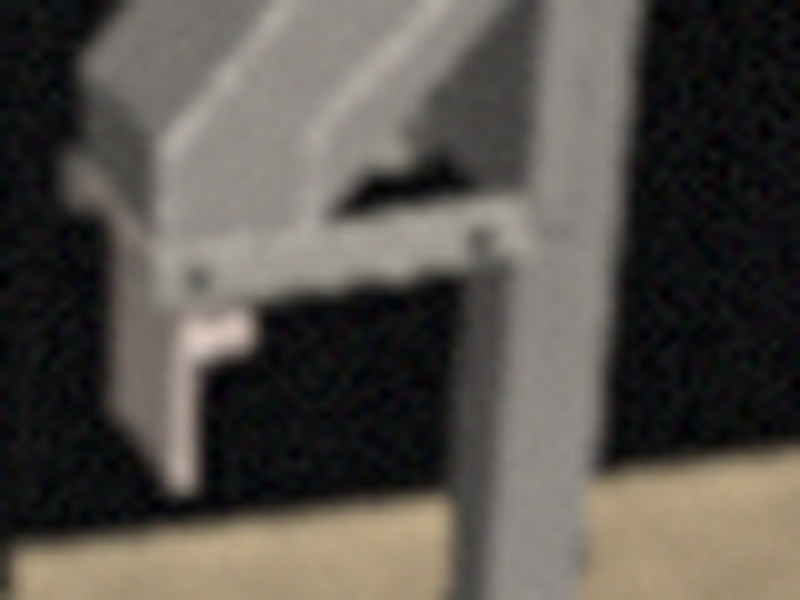

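Run:
```python
from h import *
W=np.load('pics/Wtop.npy')
s=np.load('pics/side0.npz');S=deproj('side',s['d'])
def fit(q,name):
    for _ in range(4):
        c=np.median(q,0); c=q.mean(0); n=np.linalg.svd(q-c,full_matrices=False)[2][2]
        r=abs((q-c)@n); q=q[r<max(1.5,2*np.median(r))]
    print(name,len(q),c.round(1),n.round(3),'normal az mod90',np.degrees(np.arctan2(n[1],n[0])),'rms',r.mean(), q.min(0).round(),q.max(0).round())
    return q
q=S[(abs(S[...,0]-586)<7)&(S[...,2]>150)&(S[...,2]<198)&(S[...,1]>150)&(S[...,1]<220)]; fit(q,'plate')
# side face hopper
m=np.zeros(S.shape[:2],bool); m[140:200,345:400]=1
q=S[m&(abs(S[...,1]-165)<7)&(S[...,2]>222)&(S[...,2]<320)&(S[...,0]>585)&(S[...,0]<680)]; fit(q,'rside')
# hopper sloped front
m=np.zeros(S.shape[:2],bool); m[120:190,200:250]=1
q=W[m&(W[...,2]>232)&(W[...,2]<345)]
x=q; pred=575+(q[:,2]-222)*.839
q=q[abs(q[:,0]-pred)<12]; fit(q,'front')
# vertical lower front
m=np.zeros(S.shape[:2],bool); m[170:196,335:352]=1
q=S[m&(S[...,2]>202)&(S[...,2]<245)&(S[...,0]<583)&(S[...,0]>560)]; fit(q,'lowfront')
# post
m=np.zeros(S.shape[:2],bool); m[195:240,374:395]=1
q=S[m&(S[...,0]>660)&(S[...,0]<720)&(S[...,1]<184)&(S[...,1]>160)&(S[...,2]<190)&(S[...,2]>30)]; fit(q,'postside')
q=S[m&(S[...,0]>660)&(S[...,0]<720)&(S[...,1]>184.5)&(S[...,1]<215)&(S[...,2]<190)&(S[...,2]>100)]; fit(q,'postfront')
# wheel
m=(W[...,2]>60)&(W[...,2]<200)&(W[...,1]<160)&(W[...,1]>60)&(W[...,0]>350)&(W[...,0]<700)
for a in range(380,680,40):
    mm=m&(abs(W[...,0]-a)<10); print(a,W[mm][:,1].max().round(),np.percentile(W[mm][:,2],98).round())
```

```text
plate 105 [585.3 183.8 174.3] [0.997 0.081 0.001] normal az mod90 4.633231397216998 rms 0.5472739500575995 [583. 162. 152.] [588. 207. 198.]
rside 545 [634.7 165.8 270.3] [-0.038  0.999 -0.024] normal az mod90 92.1707062746228 rms 0.7927061340401296 [586. 162. 222.] [680. 170. 320.]
front 193 [625.5 179.7 295.3] [ 0.764  0.004 -0.645] normal az mod90 0.2928713780870783 rms 0.4908625864567716 [579. 163. 240.] [667. 218. 345.]
lowfront 103 [577.1 185.7 227.6] [ 0.998  0.067 -0.005] normal az mod90 3.8375103775148967 rms 0.542949612392244 [575. 160. 204.] [580. 215. 245.]
postside 260 [689.1 181.1 128.1] [ 0.106 -0.994  0.003] normal az mod90 -83.92096708786414 rms 0.6940603605606288 [674. 178.  63.] [703. 184. 189.]
postfront 90 [675.  195.2 144.6] [-0.997 -0.083 -0.005] normal az mod90 -175.25590671754927 rms 0.5310716195563653 [673. 185. 101.] [677. 206. 188.]
380 112.0 127.0
420 132.0 120.0
460 146.0 113.0
500 154.0 108.0
540 157.0 100.0
580 158.0 94.0
620 154.0 89.0
660 143.0 82.0
```

The dispenser's yaw is about +4.5°, the plate front is at about (585,186), and the outlet at about (597,187). The adaptor is black at top (232,223), about (535,208). With the tool always pointing down, the only workable grasp is pinching the cup's near wall, one finger inside, with the jaw axis along the dispenser's x. I'll move above that wall and part-open the fingers.

```bash
python3 -m pendant '[[[-0.1,0.02,-0.024,0,-6.3],[-0.1,0.045,-0.054,0,-12.6],[-0.1,0.07,-0.084,0,-19],[-0.1,0.095,-0.113,0,-25.3],[-0.1,0.12,-0.143,0,-31.6],[-0.1,0.145,-0.173,0,-38],[-0.1,0.17,-0.203,0,-44.3],[-0.1,0.19,-0.227,0,-51],[-0.1,0.202,-0.241,0,-57],[-0.1,0.202,-0.241,0,-63.2],[-0.1,0.202,-0.241,0,-63.2],[-0.1,0.202,-0.241,0,-63.2],[-0.1,0.202,-0.241,-0.03,-63.2],[-0.1,0.202,-0.241,-0.05,-63.2],[-0.1,0.202,-0.241,-0.05,-63.2]]]' 60
python3 - <<'E'
from rig import monitor, vision
import cv2, numpy as np
s=monitor.sense(); print(s['eef_pos'],s['ee_rot'],s['grip_width'],s['time_s'],s['force'])
for n in ["side","wrist","top"]:
    p,d=vision.capture(n); cv2.imwrite(f"pics/{n}1.png",p[:,:,::-1]); np.savez(f"pics/{n}1.npz",p=p,d=d)
E
```

```text
time_s: 1.65
eef_pos: [399.4, 244.7, 152.0]
ee_rot: [0.001, 0.999, 0.041, -0.002]
force: [-0.3, -0.5, 0.2]
grip_width: 0.549
[399.44068574 244.74597003 151.96286311] [ 6.10669740e-04  9.99159163e-01  4.09297077e-02 -2.31351939e-03] 0.5494096469675936 1.65 [-0.31416955 -0.48821603  0.24012368]
```

View pics/wrist1.png

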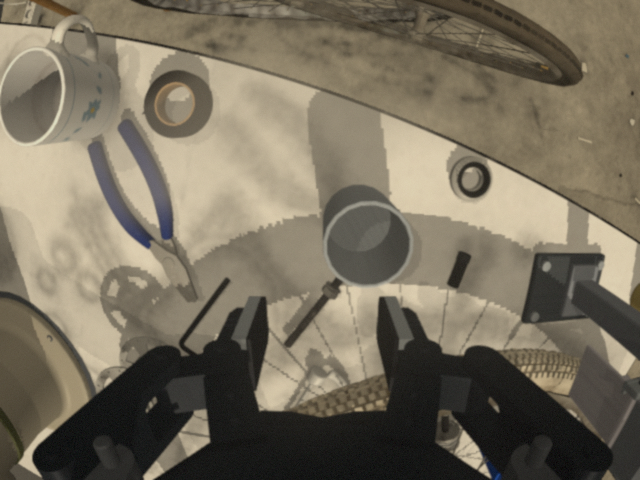

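View pics/side1.png

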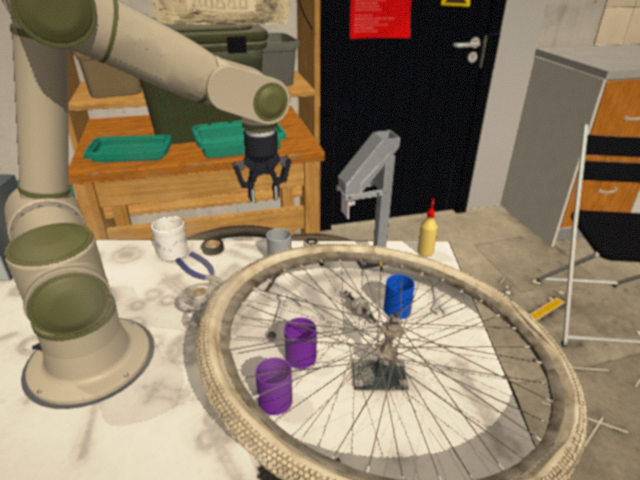

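The wrist picture shows the grey cup's rim at about (368,243). The axle lies beside it at (312,312), and the adaptor is at (458,270). I'll cross-check the rim position from this view.

```bash
cat >> h.py <<'E'
from scipy.spatial.transform import Rotation as Ro
def wray(u,v,pos,q,z):
    c=vision.camera_info('wrist'); f=240/np.tan(np.radians(c['fov_y']/2))
    a=np.array([u-c['cx'],v-c['cy']]); r=np.hypot(*a); th=r/f
    dd=np.array([*(a/r*np.sin(th)),np.cos(th)])
    H=c['hand_eye']; R=Ro.from_quat([q[1],q[2],q[3],q[0]]).as_matrix()
    o=R@H[:3,3]+pos; w=R@(H[:3,:3]@dd)
    return o+w*(z-o[2])/w[2]
E
python3 - <<'E'
from h import *
pos=np.array([399.44,244.75,151.96]);q=[6.1e-4,.99916,.04093,-.0023]
P=[wray(u,v,pos,q,80)[:2] for u,v in [(323,243),(413,243),(368,199),(368,287),(336,212),(400,275)]]
P=np.array(P,np.float32);print(P.round(1)); print(cv2.minEnclosingCircle(P))
print('axle',wray(335,285,pos,q,17).round(),wray(288,344,pos,q,12).round(),'adaptor',wray(458,270,pos,q,14).round(),'R',Ro.from_quat([q[1],q[2],q[3],q[0]]).as_matrix().round(3))
p=np.load('pics/side1.npz')['p']; cv2.imwrite('pics/sg1.png',cv2.resize(p[120:210,220:300],(640,600),interpolation=2)[:,:,::-1])
E
```

```text
[[400.1 246.3]
 [462.3 251.5]
 [427.4 279.1]
 [434.8 216.3]
 [407.  268.5]
 [456.6 227.1]]
((431.79833984375, 247.82235717773438), 32.30278396606445)
axle [415. 189.  17.] [376. 120.  12.] adaptor [529. 210.  14.] R [[ 0.997  0.082 -0.005]
 [ 0.082 -0.997 -0.001]
 [-0.005  0.001 -1.   ]]
```

View pics/sg1.png

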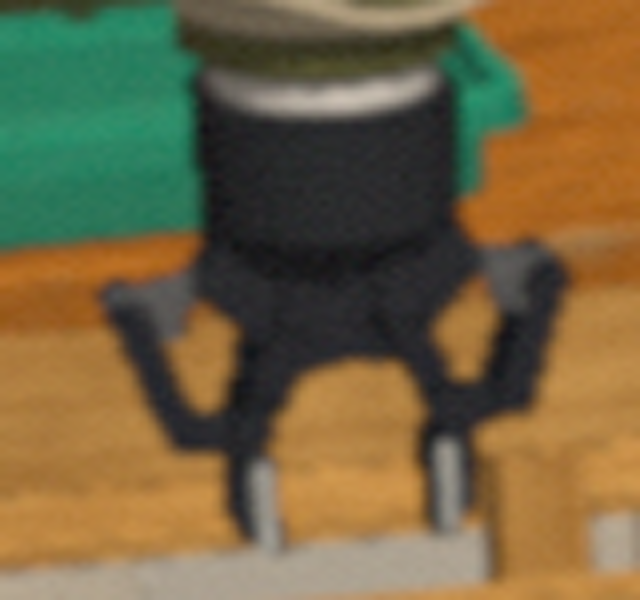

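The two views agree on the cup at about (431.7,247.4). Clearance between the gripper and the hopper front will be tight, so I'll measure the gripper's own profile from the depth.

Run:
```python
from h import *
z=np.load('pics/side1.npz');S=deproj('side',z['d'])
pos=np.array([399.44,244.75,151.96]);q=[6.1e-4,.99916,.04093,-.0023]
R=Ro.from_quat([q[1],q[2],q[3],q[0]]).as_matrix()
T=(S-pos)@R; T=T[(abs(T[...,0])<90)&(abs(T[...,1])<60)&(T[...,2]>-140)&(T[...,2]<10)]
print(len(T))
for h in range(0,140,6):
    k=T[(-T[:,2]>=h-3)&(-T[:,2]<h+3)]
    if len(k): 
        x=np.sort(k[:,0]); print(h,len(k),'L',x[x<0][[0,-1]].round(1) if (x<0).any() else '','R',x[x>0][[0,-1]].round(1) if (x>0).any() else '', 'y',k[:,1].min().round(),k[:,1].max().round())
# front surface profile of dispenser in its frame
O=np.array([597.1,187]);a=np.radians(4.5)
s=np.load('pics/side0.npz');S=deproj('side',s['d']);W=np.load('pics/Wtop.npy')
for nm,C in (('s',S),('t',W)):
    X=(C[...,0]-O[0])*np.cos(a)+(C[...,1]-O[1])*np.sin(a);Y=-(C[...,0]-O[0])*np.sin(a)+(C[...,1]-O[1])*np.cos(a);Z=C[...,2]
    for h in range(200,350,6):
        k=(abs(Z-h)<3)&(abs(Y)<22)&(X>-40)&(X<110)
        if k.sum()>2: print(nm,h,k.sum(),np.percentile(X[k],[2,20,50]).round(1))
```

```text
1291
30 4 L [-26.1 -26.1] R [23.7 29.8] y -5.0 9.0
36 19 L [-30.4 -24.1] R [22.8 33.8] y -5.0 13.0
42 28 L [-37.1 -24.1] R [22.7 35.9] y -7.0 14.0
48 34 L [-37.2 -23.2] R [23.4 35.7] y -5.0 14.0
54 33 L [-37.7 -25.2] R [22.8 37. ] y -12.0 13.0
60 32 L [-37.2 -25.1] R [22.4 37.2] y -11.0 15.0
66 37 L [-37.  -23.3] R [22.6 36.3] y -9.0 14.0
72 25 L [-40.1 -24.9] R [23.9 44.3] y -6.0 14.0
78 60 L [-54.5 -24.7] R [24.2 51.9] y -13.0 18.0
84 89 L [-55.9 -23.4] R [23.2 56.1] y -10.0 17.0
90 70 L [-56.8 -19.6] R [19.7 58.5] y -12.0 16.0
96 67 L [-58.5 -19.3] R [17.1 58.4] y -10.0 20.0
102 83 L [-59.9  -2.8] R [ 8.4 58.5] y -14.0 20.0
108 91 L [-62.8  -0.5] R [ 1.2 60.8] y -14.0 20.0
114 85 L [-63.6  -0.6] R [ 1.5 62.8] y 4.0 22.0
120 109 L [-66.1  -0.2] R [ 1.7 64. ] y -6.0 21.0
126 130 L [-66.8  -0.4] R [ 0.4 66.8] y 1.0 23.0
132 179 L [-67.6  -0.2] R [ 0.2 65.5] y -13.0 23.0
138 116 L [-62.6  -1.2] R [ 0.2 62.6] y -9.0 24.0
s 200 20 [-12.3  61.2  93.9]
s 206 12 [61.8 80.7 94.1]
s 212 35 [-21.  -19.7  73.1]
s 218 53 [-21.1 -19.6  71.1]
s 224 54 [-20.9 -19.8  72. ]
s 230 56 [-21.  -19.7  71
[... 491 characters left out ...]
5 [61.4 62.9 86.6]
t 200 3 [33.5 37.4 43.9]
t 206 18 [-22.7  -0.3  47.9]
t 212 15 [-21.1 -20.7 -20.3]
t 218 14 [-20.7 -20.5 -20.2]
t 224 11 [-20.7 -20.4 -20.2]
t 230 12 [-20.6 -20.5 -20.3]
t 236 13 [-20.6 -20.5 -20.1]
t 242 51 [-20.6 -19.9 -18.5]
t 248 93 [-19.8 -16.8 -14.7]
t 254 83 [-13.7 -11.1  -9.3]
t 260 86 [-9.7 -6.3 -4.4]
t 266 88 [-3.9 -1.6  0.5]
t 272 84 [0.6 3.1 5.2]
t 278 99 [ 6.2  8.3 10.3]
t 284 90 [11.2 13.8 15.3]
t 290 103 [16.  18.6 20.7]
t 296 106 [20.7 24.1 26.3]
t 302 207 [26.6 29.9 34.1]
t 308 204 [32.  35.3 61.1]
t 314 214 [37.5 40.2 87.3]
t 320 246 [42.7 45.5 94.7]
t 326 153 [46.  49.2 51.9]
t 332 134 [51.8 54.3 56.5]
t 338 185 [55.6 59.3 62.5]
t 344 74 [61.1 63.2 88.1]
```

Run:
```python
from h import *
z=np.load('pics/side1.npz');d=z['d'];S=deproj('side',d)
for v in range(180,206,2): print(v,[(u,*S[v,u].round().astype(int).tolist()) for u in (251,253,255,274,276)])
w=np.load('pics/wrist1.npz');c=vision.camera_info('wrist');f=240/np.tan(np.radians(c['fov_y']/2))
for u,v in [(255,300),(250,320),(240,345),(392,300),(400,320),(260,330),(385,330)]:
    dz=w['d'][v,u];a=np.array([u-c['cx'],v-c['cy']]);r=np.hypot(*a);th=r/f
    P=np.array([*(a/r*np.tan(th)),1])*dz; print(u,v,dz,(c['hand_eye']@[*P,1])[:3].round(1))
```

```text
180 [(251, 371, 231, 244), (253, 375, 230, 244), (255, 379, 227, 245), (274, 424, 234, 237), (276, 429, 233, 237)]
182 [(251, 370, 228, 241), (253, 375, 231, 239), (255, 434, 707, 12), (274, 425, 237, 230), (276, 429, 235, 231)]
184 [(251, 370, 231, 234), (253, 375, 233, 233), (255, 434, 708, 4), (274, 425, 242, 223), (276, 429, 237, 225)]
186 [(251, 369, 227, 231), (253, 374, 227, 231), (255, 433, 704, -2), (274, 424, 236, 221), (276, 428, 234, 221)]
188 [(251, 369, 229, 225), (253, 374, 236, 221), (255, 432, 703, -9), (274, 424, 234, 216), (276, 429, 238, 214)]
190 [(251, 369, 234, 218), (253, 374, 231, 218), (255, 431, 703, -16), (274, 424, 238, 209), (276, 429, 238, 209)]
192 [(251, 369, 232, 214), (253, 373, 231, 214), (255, 497, 1289, -318), (274, 424, 242, 202), (276, 428, 235, 205)]
194 [(251, 368, 234, 207), (253, 372, 227, 210), (255, 494, 1267, -317), (274, 424, 239, 198), (276, 428, 239, 198)]
196 [(251, 368, 235, 202), (253, 372, 230, 203), (255, 491, 1242, -315), (274, 423, 239, 193), (276, 428, 236, 194)]
198 [(251, 367, 231, 198), (253, 372, 234, 196), (255, 377, 229, 198), (274, 424, 243, 186), (276, 427, 235, 189)]
200 [(251, 367, 234, 192), (253, 372, 232, 192), (255, 376, 231, 192), (274, 635, 1597, -535), (276, 645, 1592, -533)]
202 [(251, 503, 1571, -517), (253, 371, 232, 187), (255, 376, 229, 187), (274, 633, 1588, -542), (276, 646, 1603, -552)]
204 [(251, 504, 1591, -540), (253, 515, 1589, -540), (255, 526, 1584, -539), (274, 632, 1590, -556), (276, 642, 1582, -553)]
255 300 146.69527 [-26.4 -10.6 -36.3]
250 320 130.20422 [-25.4 -10.9 -53.5]
240 345 111.433235 [-25.1 -12.3 -72.7]
392 300 144.0589 [ 28.2 -11.7 -38.7]
400 320 129.60081 [ 28.5 -11.1 -54. ]
260 330 138.39 [-23.2  -3.1 -47.3]
385 330 135.55434 [ 24.2  -4.6 -49.8]
```

Both cameras put the fingertips about 33 mm behind the stated TCP at this opening, which I didn't expect. I'll shut the fingers briefly up here and measure the profile again, which also gives the shut shape for the hopper clearance.

```bash
python3 -m pendant '[[[0.95,0,0,0,0],[0.95,0,0,0,0],[0.95,0,0,0,0],[0.95,0,0,0,0],[0.95,0,0,0,0],[0.95,0,0,0,0],[0.95,0,0,0,0]]]'
cat > prof.py <<'E'
from h import *
from rig import monitor
import sys
n=sys.argv[1]
s=monitor.sense();pos=s['eef_pos'];q=s['ee_rot'];print(pos.round(1),q.round(4),s['grip_width'],s['time_s'],s['force'].round(1))
p,d=vision.capture('side');np.savez(f'pics/side{n}.npz',p=p,d=d);cv2.imwrite(f'pics/side{n}.png',p[:,:,::-1])
pw,dw=vision.capture('wrist');np.savez(f'pics/wrist{n}.npz',p=pw,d=dw);cv2.imwrite(f'pics/wrist{n}.png',pw[:,:,::-1])
S=deproj('side',d);R=Ro.from_quat([q[1],q[2],q[3],q[0]]).as_matrix()
T=(S-pos)@R; T=T[(abs(T[...,0])<90)&(abs(T[...,1])<60)&(T[...,2]>-150)&(T[...,2]<30)]
for h in range(-24,150,4):
    k=T[(-T[:,2]>=h-2)&(-T[:,2]<h+2)]
    if len(k):
        x=np.sort(k[:,0]); print(h,len(k),x[0].round(1),x[-1].round(1),'y',k[:,1].min().round(),k[:,1].max().round())
E
python3 prof.py 2
python3 - <<'E'
import numpy as np,cv2
p=np.load('pics/side2.npz')['p']; cv2.imwrite('pics/sg2.png',cv2.resize(p[120:210,220:300],(640,600),interpolation=2)[:,:,::-1])
E
```

```text
time_s: 2.5
eef_pos: [401.0, 244.8, 154.0]
ee_rot: [-0.0, 0.999, 0.04, -0.0]
force: [-0.3, 0.0, -0.2]
grip_width: 0.026
[401.  244.8 154. ] [-0.      0.9992  0.0395 -0.    ] 0.026082210296742996 2.5 [-0.3  0.  -0.2]
28 1 -7.6 -7.6 y 5.0 5.0
32 6 -8.0 1.0 y 8.0 11.0
36 16 -12.0 12.3 y 1.0 14.0
40 22 -14.6 11.6 y -4.0 16.0
44 18 -14.1 11.8 y -5.0 13.0
48 18 -15.1 12.7 y -2.0 16.0
52 20 -15.0 13.1 y 1.0 14.0
56 20 -14.8 12.8 y -0.0 14.0
60 21 -13.7 14.3 y -3.0 13.0
64 19 -14.6 12.8 y -10.0 13.0
68 17 -15.5 15.5 y -2.0 16.0
72 30 -27.5 27.3 y -9.0 16.0
76 41 -30.4 32.0 y -12.0 16.0
80 46 -34.3 34.8 y -9.0 17.0
84 64 -37.2 37.7 y -11.0 16.0
88 61 -40.5 42.7 y -9.0 15.0
92 42 -43.0 42.1 y -12.0 16.0
96 48 -45.3 47.4 y -11.0 20.0
100 55 -49.3 50.6 y -10.0 20.0
104 56 -51.6 53.2 y -7.0 21.0
108 55 -55.1 54.7 y -1.0 23.0
112 60 -57.5 57.7 y -4.0 20.0
116 86 -61.8 60.8 y -11.0 19.0
120 86 -62.2 60.4 y -10.0 20.0
124 89 -61.2 58.3 y -10.0 25.0
128 77 -51.0 50.0 y -5.0 23.0
132 67 -47.0 45.4 y -1.0 22.0
136 76 -41.3 40.0 y -6.0 24.0
140 59 -41.6 40.4 y -4.0 25.0
144 65 -40.8 39.1 y -4.0 16.0
148 41 -38.2 36.0 y -5.0 16.0
```

View pics/sg2.png

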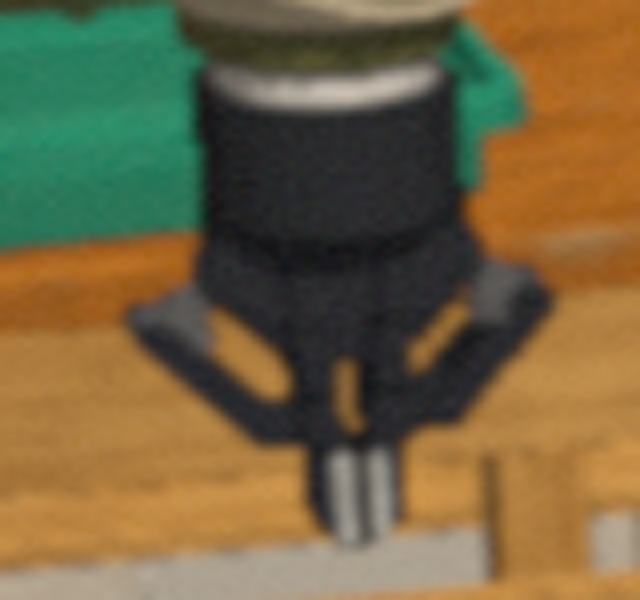

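View pics/wrist2.png

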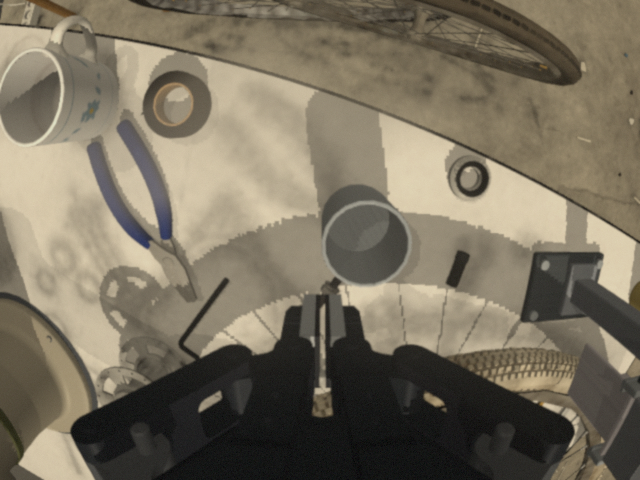

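The fingers end about 34 mm behind the stated TCP in both cameras, so I'll use the camera values. Shut, the knuckles flare out to ±60 mm along the jaw axis, so a radial wall pinch (jaw along the dispenser's x) would hit the hopper. Across the jaw axis the gripper is slim. I'll measure that profile before choosing the grasp.

Run:
```python
from h import *
pos=np.array([401,244.8,154.]);q=[0,.9992,.0395,0]
R=Ro.from_quat([q[1],q[2],q[3],q[0]]).as_matrix()
S=deproj('side',np.load('pics/side2.npz')['d']);T=(S-pos)@R
m=(abs(T[...,0])<70)&(abs(T[...,1])<60)&(T[...,2]>-240)&(T[...,2]<0)
c=vision.camera_info('wrist');f=240/np.tan(np.radians(c['fov_y']/2))
d=np.load('pics/wrist2.npz')['d'];v,u=np.mgrid[0:480,0:640]
ax,ay=u-c['cx'],v-c['cy'];r=np.hypot(ax,ay)+1e-9;k=np.tan(r/f)/r
P=np.stack([ax*k*d,ay*k*d,d],-1)@c['hand_eye'][:3,:3].T+c['hand_eye'][:3,3]
mw=(abs(P[...,0])<70)&(abs(P[...,1])<60)&(P[...,2]>-240)&(P[...,2]<0)
for h in range(30,210,6):
    o=[h-34]
    for lo,hi in ((0,16),(16,32),(32,60)):
        a=T[m&(abs(-T[...,2]-h)<3)&(abs(T[...,0])>=lo)&(abs(T[...,0])<hi)]
        b=P[mw&(abs(-P[...,2]-h)<3)&(abs(P[...,0])>=lo)&(abs(P[...,0])<hi)]
        o.append((len(a),np.percentile(a[:,1],[50,85]).round(1).tolist() if len(a) else None,len(b),np.percentile(b[:,1],[15,50]).round(1).tolist() if len(b) else None))
    print(o)
```

```text
[-4, (5, [10.4, 11.2], 52, [-11.1, -10.9]), (0, None, 0, None), (0, None, 0, None)]
[2, (25, [10.8, 13.5], 372, [-11.4, -10.8]), (0, None, 0, None), (0, None, 0, None)]
[8, (27, [9.1, 11.2], 543, [-11.4, -7.8]), (0, None, 0, None), (0, None, 0, None)]
[14, (30, [9.0, 11.3], 559, [-11.4, -7.5]), (0, None, 0, None), (0, None, 0, None)]
[20, (29, [7.6, 11.8], 617, [-11.5, -10.7]), (0, None, 0, None), (0, None, 0, None)]
[26, (29, [9.2, 11.6], 396, [-11.6, -11.2]), (0, None, 0, None), (0, None, 0, None)]
[32, (29, [8.8, 12.1], 840, [-12.0, -8.6]), (0, None, 35, [-7.3, -7.1]), (0, None, 0, None)]
[38, (32, [11.8, 14.6], 1141, [-13.5, -12.2]), (14, [7.3, 11.1], 497, [-12.2, -7.5]), (0, None, 4, [-12.2, -12.0])]
[44, (31, [11.1, 13.5], 1253, [-12.5, -12.1]), (24, [11.2, 14.1], 1249, [-13.5, -12.1]), (5, [11.6, 12.6], 318, [-12.4, -11.8])]
[50, (35, [11.7, 13.1], 948, [-12.7, -12.3]), (57, [6.6, 14.0], 3221, [-12.1, -4.1]), (13, [12.8, 13.3], 1047, [-12.4, -11.6])]
[56, (22, [12.4, 14.3], 298, [-16.9, -14.8]), (21, [8.3, 12.5], 1221, [-12.3, -9.7]), (22, [11.8, 14.1], 1442, [-12.6, -12.0])]

[... 1298 characters left out ...]
9.8, 33.6], 0, None), (13, [11.7, 16.0], 0, None)]
[134, (40, [36.4, 38.8], 0, None), (36, [29.3, 33.1], 0, None), (13, [11.2, 20.1], 0, None)]
[140, (34, [37.0, 39.3], 0, None), (39, [28.9, 31.5], 0, None), (10, [13.3, 17.6], 0, None)]
[146, (40, [36.6, 38.1], 0, None), (39, [28.7, 33.0], 0, None), (13, [13.6, 19.1], 0, None)]
[152, (34, [36.7, 38.4], 0, None), (33, [30.5, 32.6], 0, None), (14, [11.6, 18.0], 0, None)]
[158, (40, [36.7, 39.3], 0, None), (38, [30.2, 34.4], 0, None), (15, [11.8, 19.3], 0, None)]
[164, (38, [36.5, 38.9], 0, None), (37, [29.7, 32.8], 0, None), (17, [11.1, 19.0], 0, None)]
[170, (52, [31.7, 36.1], 0, None), (60, [23.0, 28.5], 0, None), (15, [2.7, 12.6], 0, None)]
```

A radial pinch won't clear, but across the jaws the palm is only about ±17 mm. So I'll put the jaws along the dispenser's y with the fingers straddling the hopper, and grip the cup's outer wall from the robot side. The gripper axis goes about 28 mm in front of the cup axis, close under the rim. First, the heights of the rail underside and the palm.

Run:
```python
from h import *
c=vision.camera_info('side');f=240/np.tan(np.radians(c['fov_y']/2));a=np.radians(4.5);O=np.array([597.1,187,0]);n=np.array([-np.sin(a),np.cos(a),0])
e=np.array([np.cos(a),np.sin(a),0])
def onplane(u,v,nn,off):
    r=c['R'].T@np.array([(u-c['cx'])/f,(v-c['cy'])/f,1]);o=-c['R'].T@c['t']
    t=(off-(o-O)@nn)/(r@nn);P=o+r*t;Q=P-O;return (Q@e).round(1),(Q@n).round(1),P[2].round(1)
for z in (16,30.5): pass
k=lambda X,Y:(330+X/10-.0,170+Y/10)
for X,Y,w in [(160,305,'railbot front'),(500,262,'railbot back'),(160,250,'railtop front'),(520,195,'railtop back')]: print(w,onplane(*k(X,Y),n,-28))
for X,Y,w in [(182,495,'plate bot near'),(110,420,'plate bot far'),(110,215,'plate top far'),(150,240,'plate top near')]: print(w,onplane(*k(X,Y),e,-12))
for X,Y,w in [(70,150,'tab top'),(70,205,'tab bot'),(100,200,'tab r')]: print(w,onplane(*k(X,Y),e,-22))
# opening 47: tip and palm height in wrist1
c=vision.camera_info('wrist');f=240/np.tan(np.radians(c['fov_y']/2))
for N in (1,2):
    d=np.load(f'pics/wrist{N}.npz')['d'];v,u=np.mgrid[0:480,0:640]
    ax,ay=u-c['cx'],v-c['cy'];r=np.hypot(ax,ay)+1e-9;kk=np.tan(r/f)/r
    P=np.stack([ax*kk*d,ay*kk*d,d],-1)@c['hand_eye'][:3,:3].T+c['hand_eye'][:3,3]
    m=(abs(P[...,0])<45)&(abs(P[...,1])<13)&(P[...,2]>-90)&(P[...,2]<20)
    print(N,'tip h',np.percentile(-P[m][:,2],[0.2,1,3]).round(1),'palm h', np.percentile(-P[(abs(P[...,0])<14)&(P[...,1]<-15.5)&(P[...,1]>-19)&(-P[...,2]>60)][:,2],[1,5]).round(1))
```

```text
railbot front (np.float64(-20.6), np.float64(-28.0), np.float64(202.7))
railbot back (np.float64(67.0), np.float64(-28.0), np.float64(199.8))
railtop front (np.float64(-21.2), np.float64(-28.0), np.float64(217.1))
railtop back (np.float64(70.8), np.float64(-28.0), np.float64(217.0))
plate bot near (np.float64(-12.0), np.float64(-25.9), np.float64(148.9))
plate bot far (np.float64(-12.0), np.float64(21.2), np.float64(144.7))
plate top far (np.float64(-12.0), np.float64(25.7), np.float64(199.1))
plate top near (np.float64(-12.0), np.float64(0.1), np.float64(204.7))
tab top (np.float64(-22.0), np.float64(28.1), np.float64(217.0))
tab bot (np.float64(-22.0), np.float64(27.0), np.float64(202.8))
tab r (np.float64(-22.0), np.float64(7.9), np.float64(213.2))
1 tip h [30.4 33.2 36.3] palm h [107.9 109.6]
2 tip h [32.2 34.7 38.9] palm h [92.5 94.4]
```

```bash
python3 -m pendant '[[[-0.9,0,0,0,8],[-0.9,0,0,0,16],[-0.9,0,0,0,24],[-0.9,0,0,0,32],[-0.9,0,0,0,40],[-0.9,0,0,0,48],[-0.9,0,0,0,56],[-0.9,0,0,0,64],[-0.9,0.001,0,0,72],[-0.9,0.003,0,0,80],[-0.9,0.003,0,0,88],[-0.9,0.003,0,0,90],[-0.9,0.003,0,-0.02,90],[-0.9,0.003,0,-0.04,90],[-0.9,0.003,0,-0.05,90],[-0.9,0.003,0,-0.05,90],[-0.9,0.003,0,-0.05,90]]]'; python3 prof.py 3 | head -1
```

```text
time_s: 4.3
eef_pos: [404.4, 245.0, 104.6]
ee_rot: [0.0, 0.679, 0.734, 0.0]
force: [-0.4, 0.3, -1.0]
grip_width: 0.954
[404.4 245.  104.6] [2.000e-04 6.786e-01 7.345e-01 3.000e-04] 0.9540910359159774 4.3 [-0.4  0.3 -1. ]
```

View pics/wrist3.png

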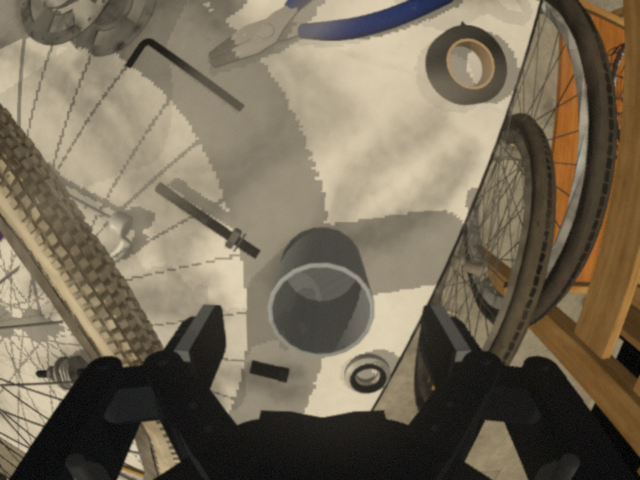

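View pics/side3.png

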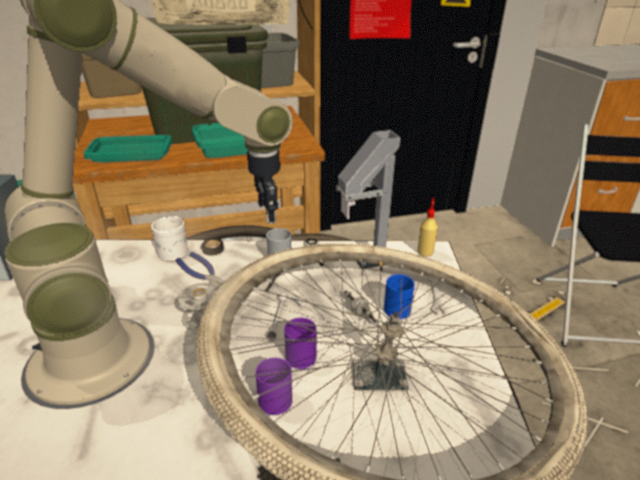

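Important correction: the part I read as the palm in the shut state was the folded links. With the jaws at 47 mm the palm starts about 15 mm higher, so a grip much nearer the cup's diameter may clear. I'll measure at about 64 mm opening while still above the cup.

```bash
python3 -m pendant '[[[-0.52,0,0,0,0],[-0.52,0,0,0,0],[-0.52,0,0,0,0],[-0.52,0,0,0,0]]]'; python3 prof.py 4|head -1
python3 - <<'E'
from h import *
c=vision.camera_info('wrist');f=240/np.tan(np.radians(c['fov_y']/2))
d=np.load('pics/wrist4.npz')['d'];v,u=np.mgrid[0:480,0:640]
ax,ay=u-c['cx'],v-c['cy'];r=np.hypot(ax,ay)+1e-9;kk=np.tan(r/f)/r
P=np.stack([ax*kk*d,ay*kk*d,d],-1)@c['hand_eye'][:3,:3].T+c['hand_eye'][:3,3]
P=P[(d>0)&(-P[...,2]>15)&(abs(P[...,1])<70)]
H=-P[:,2]
m=(abs(P[:,0])>25)&(abs(P[:,0])<60)&(abs(P[:,1])<13)
print('tip h',np.percentile(H[m],[.2,1,3]))
for h in range(30,130,6):
    k=P[abs(H-h)<3]; k=k[abs(k[:,1])<40]
    o=[]
    for lo,hi in ((0,10),(10,20),(20,28),(28,36),(36,60)):
        b=k[(abs(k[:,0])>=lo)&(abs(k[:,0])<hi)]; o.append((len(b),b[:,1].min().round(1)) if len(b)>8 else None)
    print(h,o)
E
```

```text
time_s: 4.8
eef_pos: [404.1, 244.8, 104.1]
ee_rot: [0.0, 0.679, 0.734, 0.0]
force: [0.3, -0.1, 0.5]
grip_width: 0.764
[404.1 244.8 104.1] [1.000e-04 6.786e-01 7.345e-01 1.000e-04] 0.7641922623959081 4.8 [ 0.3 -0.1  0.5]
tip h [35.14884525 38.80195985 44.29510776]
30 [None, None, None, None, None]
36 [None, None, None, (280, np.float64(-10.8)), (23, np.float64(-10.4))]
42 [None, None, None, (460, np.float64(-11.2)), (179, np.float64(-11.2))]
48 [None, None, None, (518, np.float64(-11.3)), (303, np.float64(-11.1))]
54 [None, None, None, (563, np.float64(-11.1)), (322, np.float64(-11.1))]
60 [None, None, None, (649, np.float64(-11.2)), (340, np.float64(-11.2))]
66 [None, None, None, (683, np.float64(-11.3)), (232, np.float64(-11.1))]
72 [None, None, None, (711, np.float64(-11.5)), (246, np.float64(-12.3))]
78 [None, None, None, (157, np.float64(-12.2)), (1134, np.float64(-13.7))]
84 [None, None, None, (450, np.float64(-12.4)), (2835, np.float64(-13.7))]
90 [None, None, None, (328, np.float64(-12.4)), (4231, np.float64(-13.8))]
96 [None, None, (353, np.float64(-17.5)), (221, np.float64(-17.3)), (1673, np.float64(-15.3))]
102 [(766, np.float64(-10.8)), (577, np.float64(-16.9)), (941, np.float64(-17.9)), (837, np.float64(-17.7)), (1563, np.float64(-13.0))]
108 [(1528, np.float64(-11.9)), (1216, np.float64(-17.7)), (1124, np.float64(-18.1)), (473, np.float64(-17.7)), (2455, np.float64(-12.8))]
114 [(1829, np.float64(-12.3)), (1302, np.float64(-17.8)), (1338, np.float64(-18.3)), (123, np.float64(-17.2)), (1954, np.float64(-12.9))]
120 [(1685, np.float64(-18.8)), (1365, np.float64(-20.8)), (1330, np.float64(-18.9)), (468, np.float64(-11.7)), (1858, np.float64(-13.3))]
126 [(508, np.float64(-20.3)), (2513, np.float64(-21.1)), (632, np.float64(-20.4)), (434, np.float64(-11.8)), (2522, np.float64(-13.2))]
```

View pics/wrist4.png

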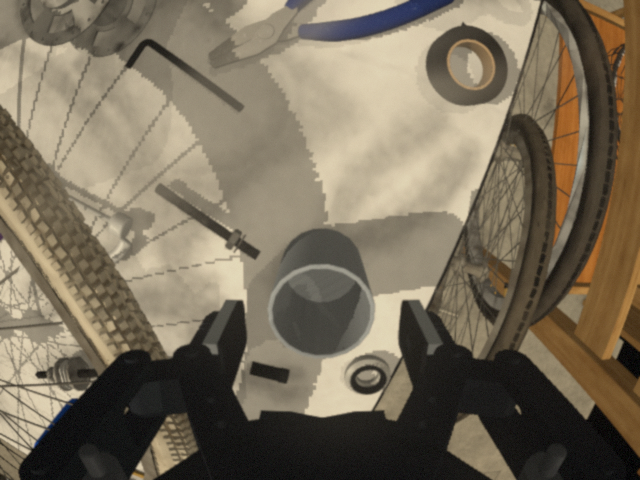

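```bash
python3 - <<'E'
from h import *
pos=np.array([404.1,244.8,104.1]);q=[1e-4,.6786,.7345,1e-4]
P=np.array([wray(u,v,pos,q,80)[:2] for u,v in [(269,309),(374,309),(322,262),(322,355.5)]],np.float32);print(P,cv2.minEnclosingCircle(P))
E
python3 -m pendant '[[[-0.8,0.003,0.001,0,0],[-0.8,0.003,0.001,-0.02,0],[-0.8,0.003,0.001,-0.04,0],[-0.8,0.003,0.001,-0.055,0],[-0.8,0.003,0.001,-0.066,0],[-0.8,0.003,0.001,-0.066,0],[-0.8,0.003,0.001,-0.066,0]]]'; python3 prof.py 5|head -1
```

```text
[[431.74304 215.85654]
 [426.9285  277.38464]
 [399.8737  244.61768]
 [461.86655 249.45964]] ((430.8782043457031, 246.93556213378906), 31.091068267822266)
time_s: 5.6
eef_pos: [407.4, 245.9, 38.4]
ee_rot: [0.0, 0.679, 0.734, 0.0]
force: [-0.2, 1.3, 0.7]
grip_width: 0.9
[407.4 245.9  38.4] [1.000e-04 6.786e-01 7.345e-01 2.000e-04] 0.9000498932111513 5.6 [-0.2  1.3  0.7]
```

View pics/wrist5.png

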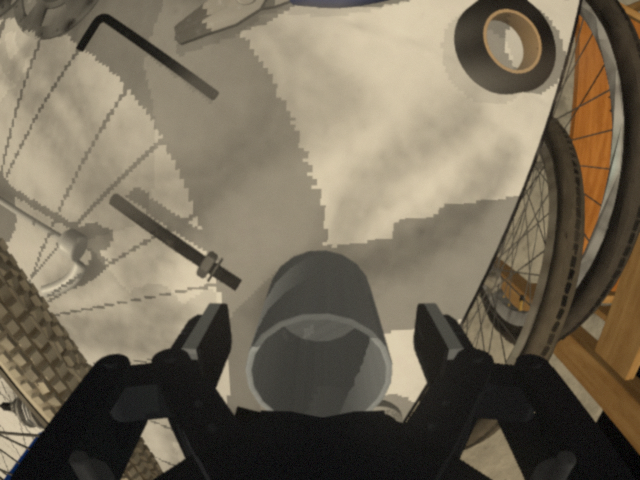

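The cup's rim is at about (320,365), between and ahead of the pads, as planned. Now I close with a moderate force and watch for the cup being squeezed out.

```bash
python3 -m pendant '[[[0.2,0,0,0,0],[0.2,0,0,0,0],[0.2,0,0,0,0],[0.2,0,0,0,0],[0.2,0,0,0,0],[0.2,0,0,0,0]]]' 40; python3 prof.py 6|head -1
```

```text
time_s: 6.3
eef_pos: [407.3, 245.7, 39.0]
ee_rot: [0.0, 0.679, 0.734, 0.0]
force: [-2.8, -3.7, 9.8]
grip_width: 0.608
[407.3 245.7  39. ] [4.000e-04 6.786e-01 7.345e-01 3.000e-04] 0.6076845370451763 6.3 [-2.8 -3.7  9.8]
```

View pics/wrist6.png

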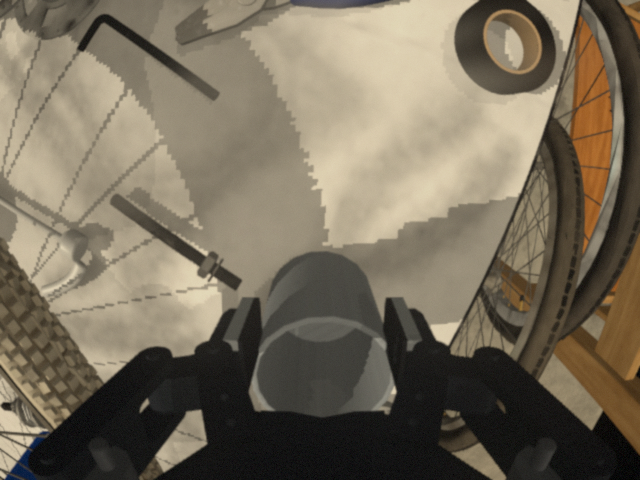

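```bash
python3 -m pendant '[[[0.2,0,0,0,0],[0.2,0,0,0,0],[0.2,0,0,0,0],[0.2,0,0,0,0]]]' 40; python3 -m pendant '[[[0.2,0,0,0.003,0],[0.2,0,0,0.006,0],[0.2,0,0,0.01,0],[0.2,0,0,0.014,0],[0.2,0,0,0.014,0]]]'; python3 prof.py 7|head -1
```

```text
time_s: 6.8
eef_pos: [407.4, 245.7, 39.0]
ee_rot: [0.0, 0.679, 0.735, 0.0]
force: [-3.3, -2.5, 9.9]
grip_width: 0.608
time_s: 7.3
eef_pos: [407.3, 245.9, 52.5]
ee_rot: [0.0, 0.679, 0.734, 0.0]
force: [0.0, 0.1, -2.0]
grip_width: 0.443
[407.3 245.9  52.5] [2.000e-04 6.786e-01 7.345e-01 4.000e-04] 0.4425954760693226 7.3 [ 0.   0.1 -2. ]
```

View pics/wrist7.png

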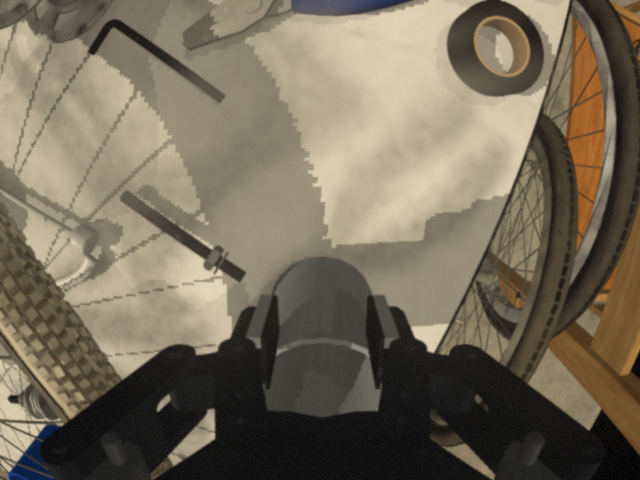

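Run:
```python
import numpy as np,cv2
p=np.load('pics/side7.npz')['p']; cv2.imwrite('pics/sg7.png',cv2.resize(p[170:270,230:330],(600,600),interpolation=2)[:,:,::-1])
```

```text
(no output)
```

View pics/sg7.png

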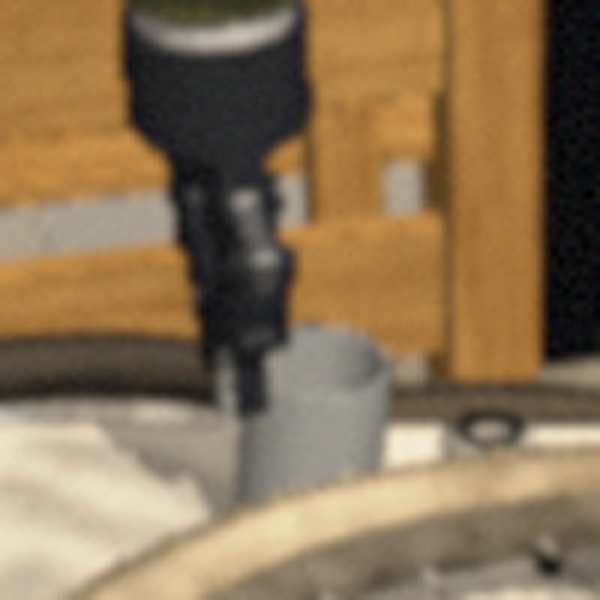

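The cup slipped out forwards during the 14 mm lift because the pads held it too far from its diameter. I'll open, rise and re-measure the cup, then grip nearer the diameter and just under the rim.

```bash
python3 -m pendant '[[[-0.9,0,0,0,0],[-0.9,0,0,0,0],[-0.9,0,0,0,0],[-0.9,0,0,0.03,0],[-0.9,0,0,0.052,0],[-0.9,0,0,0.052,0],[-0.9,0,0,0.052,0]]]'; python3 prof.py 8|head -1
```

```text
time_s: 8.1
eef_pos: [407.0, 245.8, 103.8]
ee_rot: [0.0, 0.679, 0.734, 0.0]
force: [-0.1, 0.8, 0.4]
grip_width: 0.951
[407.  245.8 103.8] [1.000e-04 6.786e-01 7.345e-01 2.000e-04] 0.9506965452253665 8.1 [-0.1  0.8  0.4]
```

View pics/wrist8.png

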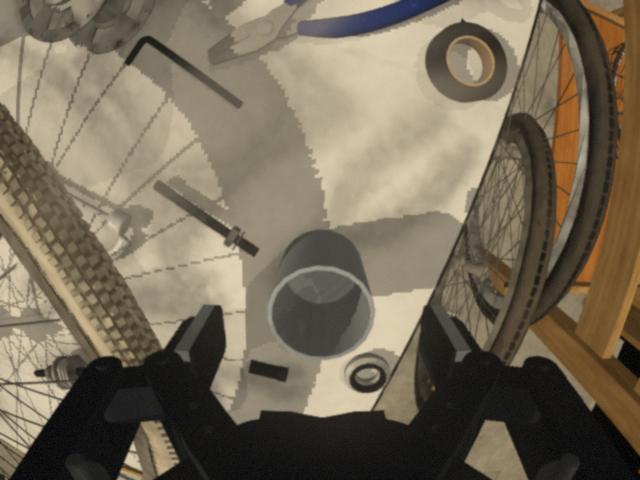

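Run:
```python
from h import *
from rig import vision
p,d=vision.capture('top');np.savez('pics/top8.npz',p=p,d=d);cv2.imwrite('pics/top8.png',p[200:320,150:310,::-1].repeat(4,0).repeat(4,1))
W=deproj('top',d)
m=(abs(W[...,2]-80)<8)&(W[...,0]>380)&(W[...,0]<520)&(W[...,1]>190)&(W[...,1]<300)
q=W[m];print(len(q),q.min(0),q.max(0),cv2.minEnclosingCircle(q[:,:2].astype(np.float32)))
```

```text
38 [431.30260311 215.92103478  72.82218548] [466.00128906 240.81552144  83.21681945] ((448.6519470214844, 229.08157348632812), 20.94490623474121)
```

View pics/top8.png

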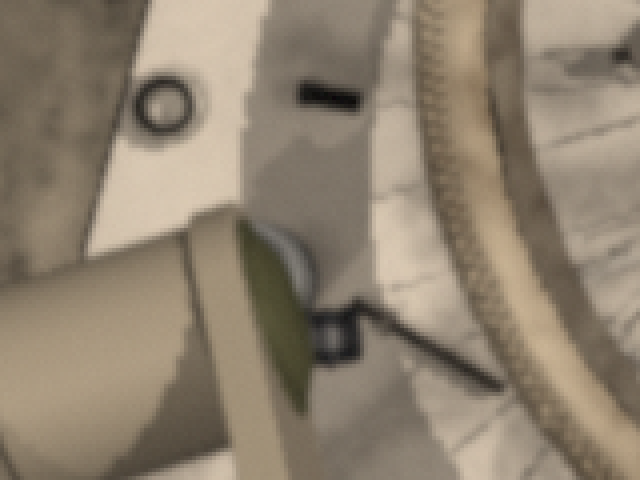

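Run:
```python
from h import *
pos=np.array([407.0,245.8,103.8]);q=[1e-4,.6786,.7345,2e-4]
P=np.array([wray(u,v,pos,q,80)[:2] for u,v in [(269,312),(374,312),(321,266),(321,358)]],np.float32);print(P,P.mean(0))
# side-view rim: fit from depth
S=deproj('side',np.load('pics/side8.npz')['d'])
m=(abs(S[...,2]-78)<5)&(S[...,0]>390)&(S[...,0]<480)&(S[...,1]>200)&(S[...,1]<300)
q=S[m];print(len(q),q.min(0).round(1),q.max(0).round(1),cv2.minEnclosingCircle(q[:,:2].astype(np.float32)))
c=vision.camera_info('wrist');f=240/np.tan(np.radians(c['fov_y']/2))
d=np.load('pics/wrist8.npz')['d'];v,u=np.mgrid[0:480,0:640]
ax,ay=u-c['cx'],v-c['cy'];r=np.hypot(ax,ay)+1e-9;kk=np.tan(r/f)/r
P=np.stack([ax*kk*d,ay*kk*d,d],-1)@c['hand_eye'][:3,:3].T+c['hand_eye'][:3,3]
R=Ro.from_quat([.6786,.7345,2e-4,1e-4]).as_matrix()
Wd=P@R.T+pos
m=(abs(Wd[...,2]-80)<2.5)&(abs(Wd[...,0]-435)<45)&(abs(Wd[...,1]-247)<45)
q=Wd[m];print(len(q),np.percentile(q,[1,99],axis=0).round(1),cv2.fitEllipse(q[:,:2].astype(np.float32)),cv2.minEnclosingCircle(q[:,:2].astype(np.float32)))
d=np.load('pics/wrist5.npz')['d']
P=np.stack([ax*kk*d,ay*kk*d,d],-1)@c['hand_eye'][:3,:3].T+c['hand_eye'][:3,3]
# pads: x,y extents of pad tip faces near tip
m=(abs(P[...,1])<20)&(abs(P[...,0])>28)&(abs(P[...,0])<58)&(-P[...,2]>34)&(-P[...,2]<64)
q=P[m];print('pad y',np.percentile(q[:,1],[1,50,99]),'tip h',np.percentile(-q[:,2],[.5,2]))
```

```text
[[436.49063 216.93616]
 [431.66943 278.60046]
 [405.0721  245.24309]
 [466.53406 249.97543]] [434.94156 247.68878]
169 [403.3 212.2  73. ] [466.8 278.1  82.8] ((437.46826171875, 245.2054443359375), 34.83015060424805)
1699 [[404.7 216.4  77.6]
 [466.5 278.3  81.7]] ((435.4727783203125, 247.38560485839844), (60.238468170166016, 60.376773834228516), 65.11325073242188) ((436.0373840332031, 247.48631286621094), 32.32554244995117)
pad y [-10.9706212   -5.97741318  18.06276864] tip h [37.0471169  38.38769176]
```

The cup now stands at about (435.5,247.5), moved 4 mm and still upright. I'll regrip with the pads further forward, 21.5 mm from the axis and 6 mm below the rim, narrowing the fingers before the descent and using more force.

```bash
python3 -m pendant '[[[-0.7,0.007,0,0,0],[-0.7,0.007,0,-0.02,0],[-0.7,0.007,0,-0.04,0],[-0.7,0.007,0,-0.055,0],[-0.7,0.007,0,-0.065,0],[-0.7,0.007,0,-0.065,0],[-0.7,0.007,0,-0.065,0],[0,0.007,0,-0.065,0],[0,0.007,0,-0.065,0],[0,0.007,0,-0.065,0],[0,0.007,0,-0.065,0],[0,0.007,0,-0.065,0]]]' 100; python3 -m pendant '[[[0,0,0,0.002,0],[0,0,0,0.004,0],[0,0,0,0.007,0],[0,0,0,0.01,0],[0,0,0,0.01,0]]]'; python3 prof.py 9|head -1;python3 - <<'E'
import numpy as np,cv2
p=np.load('pics/side9.npz')['p']; w=np.load('pics/wrist9.npz')['p']
a=cv2.resize(p[180:260,240:320],(400,400),interpolation=2)
b=cv2.resize(w[240:480,200:440],(400,400))
cv2.imwrite('pics/sg9.png',np.hstack([a,b])[:,:,::-1])
E
```

```text
time_s: 9.45
eef_pos: [414.8, 246.2, 41.1]
ee_rot: [0.001, 0.678, 0.735, 0.001]
force: [-4.7, -1.5, 17.0]
grip_width: 0.628
time_s: 9.95
eef_pos: [414.2, 245.9, 49.4]
ee_rot: [0.0, 0.679, 0.734, 0.0]
force: [1.1, -0.3, -2.9]
grip_width: 0.621
[414.2 245.9  49.4] [2.000e-04 6.787e-01 7.345e-01 3.000e-04] 0.6214492987330377 9.95 [ 1.1 -0.3 -2.9]
```

View pics/sg9.png

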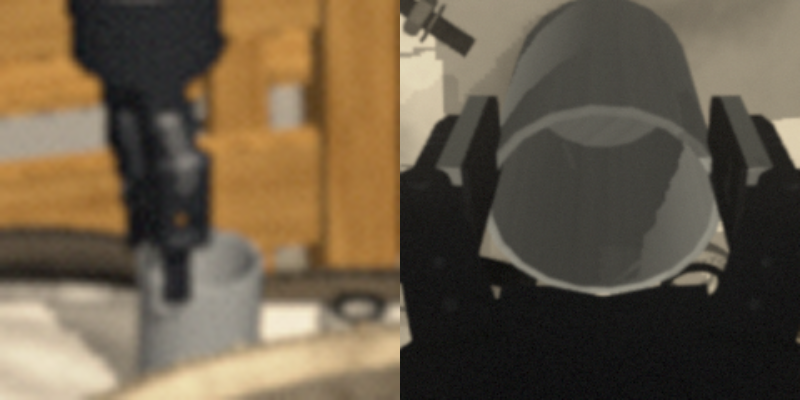

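```bash
cat > cup.py <<'E'
from h import *
import sys
def wcloud(d):
    c=vision.camera_info('wrist');f=240/np.tan(np.radians(c['fov_y']/2));v,u=np.mgrid[0:480,0:640]
    ax,ay=u-c['cx'],v-c['cy'];r=np.hypot(ax,ay)+1e-9;kk=np.tan(r/f)/r
    return np.stack([ax*kk*d,ay*kk*d,d],-1)@c['hand_eye'][:3,:3].T+c['hand_eye'][:3,3]
if __name__=='__main__':
    z=np.load(f'pics/wrist{sys.argv[1]}.npz');P=wcloud(z['d'])   # tool frame
    # rim: outer back wall & rim
    m=(abs(P[...,0])<22)&(P[...,1]>-25)&(P[...,1]<60)&(-P[...,2]>-60)&(-P[...,2]<70)
    v,u=np.nonzero(m)
    for uu in (300,312,322,332,344):
        col=[(vv,P[vv,uu].round(1).tolist()) for vv in range(295,425,6) if m[vv,uu]]
        if uu in(322,):print(*col,sep='\n')
E
python3 cup.py 9
```

```text
(295, [0.2, -10.5, -32.6])
(301, [0.2, -10.8, -38.9])
(307, [0.1, -8.0, -38.5])
(313, [0.1, 35.4, 38.8])
(319, [0.1, 40.2, 39.6])
(325, [0.1, 44.6, 39.5])
(331, [0.1, 46.6, 35.3])
(337, [0.1, 46.8, 28.3])
(343, [0.1, 47.5, 22.4])
(349, [0.1, 47.4, 15.5])
(355, [0.1, 48.1, 10.2])
(361, [0.1, 48.4, 4.6])
(367, [0.1, 48.8, -0.8])
(373, [0.1, 48.8, -6.4])
(379, [0.1, 49.8, -10.5])
(385, [0.1, 48.9, -16.8])
(391, [0.1, 49.6, -20.9])
(397, [0.1, 49.4, -25.9])
(403, [0.1, 50.0, -29.9])
(409, [0.1, 49.6, -34.8])
(415, [0.1, 52.5, -36.0])
```

It holds. The cup axis is 21 mm ahead of the TCP with a slight forward droop (about 2.5°), and the near rim is 39 mm above the TCP. Next I lift it and bring it in front of the plate without touching.

```bash
python3 -m pendant '[[[0,0,0,0.01,0],[0,0,0,0.022,0],[0,0,0,0.035,0],[0,0,0,0.048,0],[0,0,0,0.061,0],[0,0,0,0.074,0],[0,0,0,0.087,0],[0,0,0,0.099,0],[0,0,0,0.108,0],[0,0,0,0.11,0],[0,0,0,0.11,0]]]'; python3 -m pendant '[[[0,0.006,-0.003,0,0],[0,0.015,-0.008,0,0],[0,0.026,-0.015,0,0],[0,0.038,-0.021,0,0],[0,0.05,-0.028,0,0],[0,0.062,-0.035,0,0],[0,0.074,-0.042,0,0],[0,0.085,-0.048,0,0],[0,0.095,-0.054,0,0],[0,0.102,-0.058,0,0],[0,0.106,-0.062,0,0],[0,0.108,-0.064,0,0],[0,0.108,-0.064,0,0]]]'; python3 prof.py 10|head -1;python3 cup.py 10
python3 - <<'E'
import numpy as np,cv2
p=np.load('pics/side10.npz')['p']; w=np.load('pics/wrist10.npz')['p']
a=cv2.resize(p[110:240,280:410],(600,600),interpolation=2)
cv2.imwrite('pics/sg10.png',a[:,:,::-1])
E
```

```text
time_s: 11.15
eef_pos: [414.0, 245.8, 159.1]
ee_rot: [0.0, 0.679, 0.734, 0.0]
force: [0.2, 0.7, -1.6]
grip_width: 0.619
time_s: 12.45
eef_pos: [522.0, 181.7, 159.0]
ee_rot: [-0.0, 0.679, 0.734, -0.0]
force: [-0.2, -0.4, -1.5]
grip_width: 0.618
[522.  181.7 159. ] [-1.000e-04  6.787e-01  7.344e-01 -1.000e-04] 0.6176173334911375 12.45 [-0.2 -0.4 -1.5]
(295, [0.2, -10.4, -32.4])
(301, [0.2, -10.5, -38.3])
(307, [0.2, -8.7, -39.9])
(313, [0.1, 35.5, 39.0])
(319, [0.1, 39.5, 38.4])
(331, [0.1, 46.1, 34.5])
(337, [0.1, 47.3, 29.1])
(343, [0.1, 47.0, 21.6])
(349, [0.1, 47.1, 15.1])
(355, [0.1, 48.0, 10.0])
(361, [0.1, 48.2, 4.3])
(367, [0.1, 48.6, -1.1])
(373, [0.1, 47.6, -7.9])
(379, [0.1, 48.8, -11.8])
(385, [0.1, 48.7, -17.0])
(391, [0.1, 49.7, -20.9])
(397, [0.1, 50.2, -25.1])
(403, [0.1, 50.1, -29.7])
(409, [0.1, 50.3, -34.0])
(415, [0.1, 52.5, -36.1])
```

View pics/sg10.png

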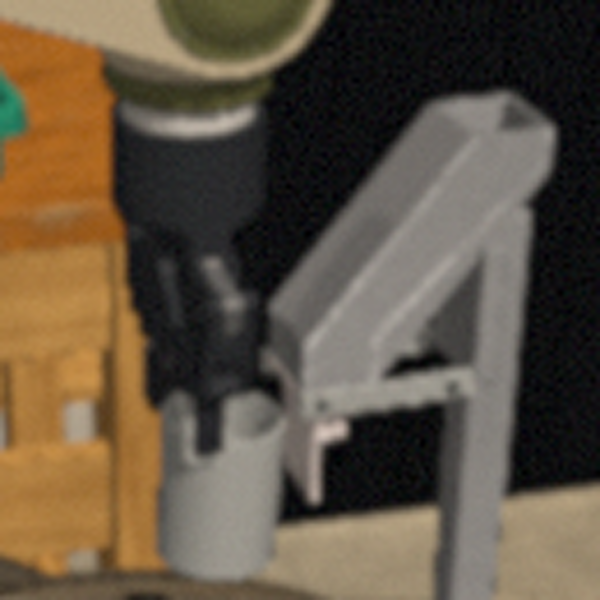

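View pics/wrist10.png

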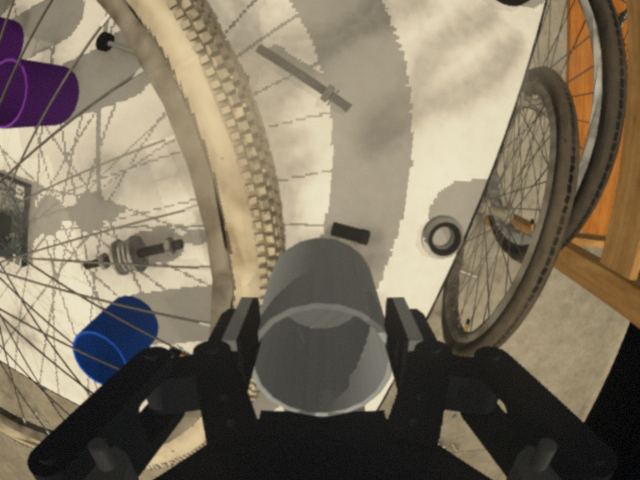

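The cup is steady and centred in front of the plate (plate at crop pixel (300,440)), and the gap to the hopper looks as computed. Next I rise 5 mm and make contact, opening only part way (under 20 mm) as a check.

```bash
python3 -m pendant '[[[0,0,0,0.003,0],[0,0,0,0.0055,0],[0,0,0,0.0055,0],[0,0.003,0,0.0055,0],[0,0.006,0.0005,0.0055,0],[0,0.009,0.0007,0.0055,0],[0,0.012,0.001,0.0055,0],[0,0.015,0.001,0.0055,0],[0,0.018,0.0014,0.0055,0],[0,0.021,0.0016,0.0055,0],[0,0.024,0.002,0.0055,0],[0,0.024,0.002,0.0055,0]]]'; python3 prof.py 11|head -1;python3 cup.py 11|sed -n '2p;7p;19,21p'
python3 - <<'E'
import numpy as np,cv2
p=np.load('pics/side11.npz')['p']
a=cv2.resize(p[110:240,280:410],(600,600),interpolation=2)
cv2.imwrite('pics/sg11.png',a[:,:,::-1])
E
```

```text
time_s: 13.75
eef_pos: [546.3, 183.7, 164.4]
ee_rot: [0.0, 0.679, 0.734, -0.0]
force: [-2.0, -0.4, -2.2]
grip_width: 0.623
[546.3 183.7 164.4] [ 0.000e+00  6.787e-01  7.344e-01 -1.000e-04] 0.622692277370345 13.75 [-2.  -0.4 -2.2]
(301, [0.2, -10.3, -37.9])
(331, [0.1, 46.2, 34.6])
(403, [0.1, 31.3, -51.0])
(409, [0.1, 32.1, -53.8])
(415, [0.1, 31.5, -58.2])
```

View pics/sg11.png

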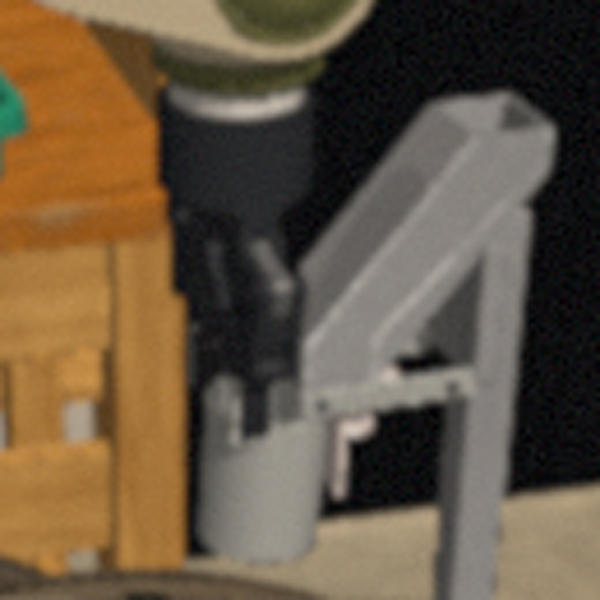

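Contact is as predicted: about −2 N, shutter open about 13 mm. The wrist view puts the hopper face where I expected. Now I push on, in two bites with force checks.

```bash
python3 -m pendant '[[[0,0.003,0.0002,0,0],[0,0.006,0.0005,0,0],[0,0.009,0.0007,0,0],[0,0.012,0.001,0,0],[0,0.015,0.0012,0,0],[0,0.018,0.0014,0,0],[0,0.02,0.0016,0,0],[0,0.021,0.0016,0,0],[0,0.021,0.0016,0,0]]]'; python3 -c "
from rig import monitor;s=monitor.sense();print(s['eef_pos'],s['force'],s['grip_width'],s['wrist_torque'])"
```

```text
time_s: 14.75
eef_pos: [562.6, 184.6, 163.2]
ee_rot: [-0.004, 0.679, 0.734, -0.006]
force: [-26.4, -9.0, 1.7]
grip_width: 0.529
[562.59027055 184.55708492 163.24562771] [-26.40671654  -9.0342304    1.70959801] 0.5292155027030715 [-1.64953822  4.13854777 -0.66000308]
```

Something is blocking it: −26 N, and the grip width has changed. I'll look before moving again.

```bash
python3 prof.py 12|head -1;python3 cup.py 12
python3 - <<'E'
import numpy as np,cv2
p=np.load('pics/side12.npz')['p']
a=cv2.resize(p[110:240,280:410],(600,600),interpolation=2)
cv2.imwrite('pics/sg12.png',a[:,:,::-1])
E
```

```text
[562.6 184.6 163.2] [-0.0038  0.6788  0.7343 -0.0057] 0.5292155027030715 14.75 [-26.4  -9.    1.7]
(295, [0.2, -4.6, -20.0])
(301, [0.2, -4.7, -26.2])
(307, [0.1, -3.5, -29.6])
(313, [0.1, -3.0, -34.2])
(319, [0.1, -1.4, -36.4])
(325, [0.1, 47.5, 44.7])
(331, [0.1, 48.0, 37.7])
(337, [0.1, 49.3, 32.4])
(343, [0.1, 49.6, 25.7])
(349, [0.1, 50.4, 20.2])
(355, [0.1, 50.9, 14.3])
(361, [0.1, 52.0, 9.6])
(367, [0.1, 53.0, 5.0])
(373, [0.1, 14.3, -52.1])
(379, [0.1, 13.9, -56.5])
(385, [0.1, 13.6, -60.6])
(391, [0.1, 14.5, -63.1])
(397, [0.1, 14.8, -66.2])
(403, [0.1, 14.7, -69.6])
```

View pics/sg12.png

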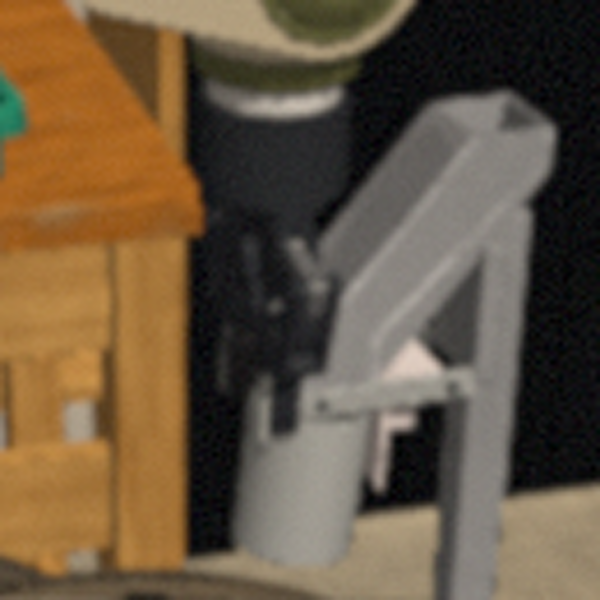

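View pics/wrist12.png

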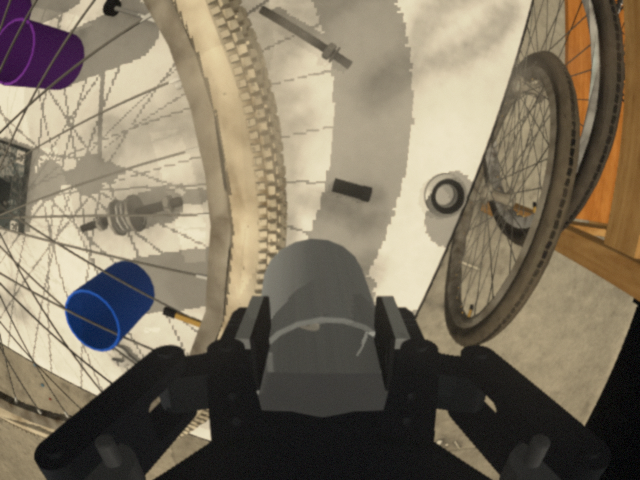

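Run:
```python
import numpy as np,cv2
from cup import *
w=np.load('pics/wrist12.npz');p=w['p']
cv2.imwrite('pics/wz12.png',cv2.resize(p[270:420,230:415],(740,600),interpolation=2)[:,:,::-1])
for N in (10,11,12):
    P=wcloud(np.load(f'pics/wrist{N}.npz')['d'])
    for sgn in (-1,1):
        m=(P[...,0]*sgn>18)&(P[...,0]*sgn<48)&(abs(P[...,1])<11)&(-P[...,2]>40)&(-P[...,2]<62)
        q=P[m];print(N,sgn,len(q),np.percentile(q[:,0]*sgn,[1,5,50,99]).round(1),q[:,1].min().round(1),q[:,1].max().round(1))
# nuts check by depth inside cup
P=wcloud(w['d'])
for vv in range(322,372,6): print(vv,[(uu,P[vv,uu].round(0).astype(int).tolist()) for uu in (290,305,320,335,350,362)])
```

```text
10 -1 1437 [26.  26.1 27.9 39.8] -11.0 11.0
10 1 1439 [26.4 26.5 28.3 40.1] -11.0 11.0
11 -1 1448 [26.  26.1 27.8 39.7] -11.0 11.0
11 1 1451 [26.4 26.5 28.3 40.1] -11.0 10.9
12 -1 1373 [21.8 21.9 24.4 35.5] -11.0 11.0
12 1 1359 [22.2 22.3 24.8 35.8] -11.0 11.0
322 [(290, [-13, 0, -36]), (305, [-7, -1, -38]), (320, [-1, 0, -36]), (335, [5, 0, -37]), (350, [12, 0, -36]), (362, [17, 2, -34])]
328 [(290, [-13, 3, -36]), (305, [-11, 46, 38]), (320, [-1, 48, 41]), (335, [8, 45, 37]), (350, [17, 40, 28]), (362, [17, 4, -35])]
334 [(290, [-20, 45, 29]), (305, [-11, 49, 35]), (320, [-1, 48, 35]), (335, [8, 47, 32]), (350, [17, 42, 23]), (362, [23, 36, 13])]
340 [(290, [-19, 46, 23]), (305, [-10, 49, 28]), (320, [-1, 50, 30]), (335, [8, 48, 27]), (350, [17, 43, 18]), (362, [23, 37, 9])]
346 [(290, [-19, 46, 16]), (305, [-10, 50, 23]), (320, [-1, 50, 24]), (335, [8, 49, 22]), (350, [16, 45, 14]), (362, [22, 39, 5])]
352 [(290, [-19, 48, 13]), (305, [-10, 50, 16]), (320, [-1, 51, 17]), (335, [8, 50, 15]), (350, [16, 46, 10]), (362, [22, 40, 1])]
358 [(290, [-18, 48, 7]), (305, [-10, 51, 11]), (320, [-1, 52, 12]), (335, [8, 50, 10]), (350, [16, 47, 5]), (362, [22, 42, -2])]
364 [(290, [-18, 48, 1]), (305, [-10, 52, 6]), (320, [-1, 52, 7]), (335, [8, 52, 6]), (350, [16, 47, 0]), (362, [21, 43, -7])]
370 [(290, [-18, 49, -3]), (305, [-9, 53, 1]), (320, [-1, 53, 1]), (335, [7, 52, 1]), (350, [15, 48, -5]), (362, [21, 44, -10])]
```

View pics/wz12.png

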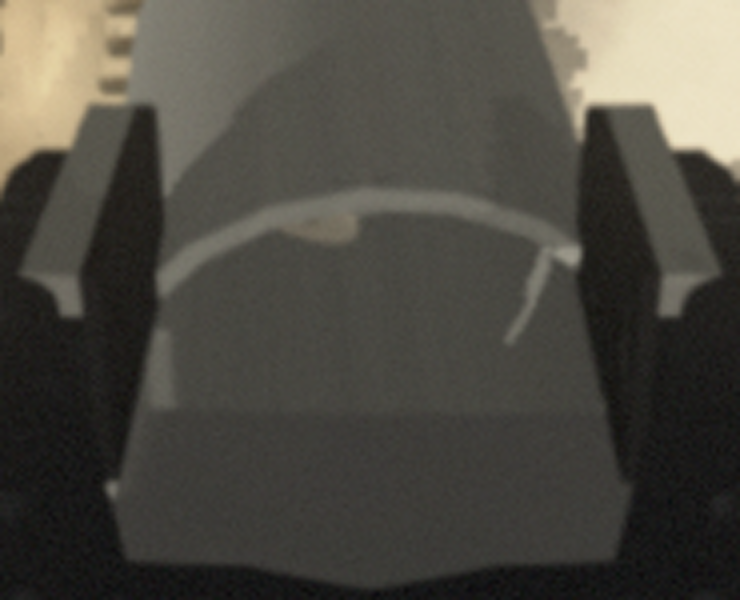

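The fingers met the rail ends (x about −23), and the cup slid about 8 mm forward in the grip against the plate. That means the shutter may already be nearly fully open. I'll measure the plate's position from that picture.

Run:
```python
from h import *
O=np.array([597.1,187.3]);a=np.radians(4.5)
for N in (0,11,12):
    z=np.load(f'pics/side{N}.npz');S=deproj('side',z['d'])
    X=(S[...,0]-O[0])*np.cos(a)+(S[...,1]-O[1])*np.sin(a);Y=-(S[...,0]-O[0])*np.sin(a)+(S[...,1]-O[1])*np.cos(a);Z=S[...,2]
    m=(Y>-30)&(Y<-17)&(Z>152)&(Z<197)&(X>-16)&(X<60)
    hist=np.histogram(X[m],bins=np.arange(-16,60,4));print(N,list(zip(hist[1].astype(int),hist[0])))
    for v in (204,208,212,216): print(v,[(u,X[v,u].round(),Y[v,u].round(),Z[v,u].round()) for u in range(342,374,2) if abs(Y[v,u])<60 and abs(X[v,u])<70])
p=np.load('pics/side12.npz')['p'];cv2.imwrite('pics/sz12.png',cv2.resize(p[180:240,330:410],(800,600),interpolation=2)[:,:,::-1])
```

```text
0 [(np.int64(-16), np.int64(12)), (np.int64(-12), np.int64(20)), (np.int64(-8), np.int64(0)), (np.int64(-4), np.int64(0)), (np.int64(0), np.int64(0)), (np.int64(4), np.int64(0)), (np.int64(8), np.int64(0)), (np.int64(12), np.int64(0)), (np.int64(16), np.int64(0)), (np.int64(20), np.int64(0)), (np.int64(24), np.int64(0)), (np.int64(28), np.int64(0)), (np.int64(32), np.int64(0)), (np.int64(36), np.int64(0)), (np.int64(40), np.int64(0)), (np.int64(44), np.int64(0)), (np.int64(48), np.int64(0)), (np.int64(52), np.int64(0))]
204 [(342, np.float64(-13.0), np.float64(13.0), np.float64(171.0)), (344, np.float64(-12.0), np.float64(4.0), np.float64(176.0)), (346, np.float64(-12.0), np.float64(-9.0), np.float64(182.0)), (348, np.float64(-12.0), np.float64(-20.0), np.float64(188.0)), (350, np.float64(-2.0), np.float64(-10.0), np.float64(181.0)), (352, np.float64(3.0), np.float64(-10.0), np.float64(180.0))]
208 [(342, np.float64(-13.0), np.float64(14.0), np.float64(160.0)), (344, np.float64(-12.0), np.float64(3.0), np.float64(165.0)), (346, np.float64(-13.0), np.float64(-11.0), np.float64(173.0))
[... 4905 characters left out ...]
358, np.float64(15.0), np.float64(-20.0), np.float64(162.0)), (360, np.float64(24.0), np.float64(-12.0), np.float64(156.0)), (362, np.float64(25.0), np.float64(-22.0), np.float64(161.0))]
216 [(342, np.float64(-29.0), np.float64(-27.0), np.float64(162.0)), (344, np.float64(-25.0), np.float64(-30.0), np.float64(163.0)), (346, np.float64(-22.0), np.float64(-35.0), np.float64(165.0)), (348, np.float64(-16.0), np.float64(-34.0), np.float64(163.0)), (350, np.float64(-11.0), np.float64(-33.0), np.float64(162.0)), (352, np.float64(-4.0), np.float64(-30.0), np.float64(159.0)), (354, np.float64(-1.0), np.float64(-34.0), np.float64(161.0)), (356, np.float64(6.0), np.float64(-30.0), np.float64(157.0))]
```

View pics/sz12.png

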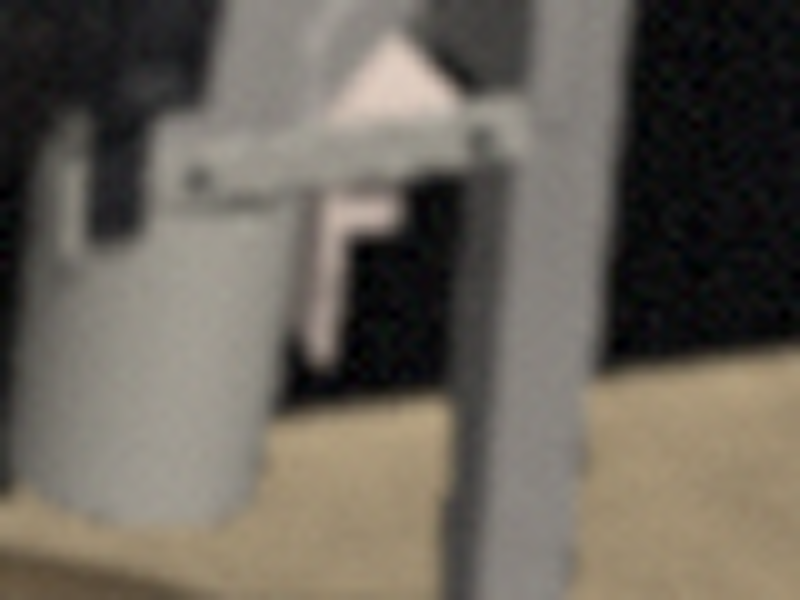

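The shutter reads about 37.5 mm open, so most or all of the nuts should be out. The wrist moment puts the 26 N on the right finger at the rail's end, not on the cup. I'll check that the cup isn't still creeping.

```bash
python3 prof.py 13|head -1;python3 cup.py 13|sed -n '1,14p'; python3 -c "
from rig import monitor;s=monitor.sense();print(s['eef_pos'],s['force'],s['grip_width'],s['wrist_torque'])
import numpy as np
a=np.load('pics/wrist12.npz')['p'].astype(int);b=np.load('pics/wrist13.npz')['p'].astype(int);print(abs(a-b)[280:420,230:410].mean())"
```

```text
[562.6 184.2 163.2] [-0.0036  0.6789  0.7342 -0.0057] 0.5204656075957543 14.85 [-27.7  -9.7   2.6]
(295, [0.2, -4.8, -20.5])
(301, [0.2, -4.4, -25.8])
(307, [0.1, -3.4, -29.5])
(313, [0.1, -3.7, -35.4])
(319, [0.1, -2.0, -37.5])
(325, [0.1, 47.0, 43.9])
(331, [0.1, 48.1, 37.8])
(337, [0.1, 49.4, 32.5])
(343, [0.1, 49.6, 25.7])
(349, [0.1, 50.6, 20.5])
(355, [0.1, 51.1, 14.6])
(361, [0.1, 51.5, 9.0])
(367, [0.1, 52.6, 4.5])
(373, [0.1, 13.7, -53.0])
[562.66514728 184.2082038  163.24774358] [-27.06756006  -9.4673509    3.10266525] 0.5205678011807743 [-1.60278012  4.18316582 -0.67778079]
2.174484126984127
```

It's static. I'll draw back smoothly at about 30 mm/s so the shutter follows, then check the grip.

```bash
python3 -m pendant '[[[0,-0.001,0,0,0],[0,-0.002,0,0,0],[0,-0.0035,-0.0003,0,0],[0,-0.005,-0.0004,0,0],[0,-0.0065,-0.0005,0,0],[0,-0.008,-0.0006,0,0],[0,-0.01,-0.0008,0,0]]]'
```

```text
time_s: 15.65
eef_pos: [557.1, 184.7, 164.6]
ee_rot: [0.0, 0.679, 0.734, 0.0]
force: [-2.2, -0.9, -1.6]
grip_width: 0.52
```

```bash
python3 prof.py 14|head -1;python3 cup.py 14
python3 - <<'E'
import numpy as np,cv2
from rig import monitor
for i in range(1): print(monitor.sense()['force'])
p=np.load('pics/side14.npz')['p'];w=np.load('pics/wrist14.npz')['p']
a=cv2.resize(p[110:240,280:410],(400,400),interpolation=2);b=cv2.resize(w[270:420,235:405],(400,400),interpolation=2)
cv2.imwrite('pics/sg14.png',np.hstack([a,b])[:,:,::-1])
E
```

```text
[557.1 184.7 164.6] [1.000e-04 6.786e-01 7.345e-01 2.000e-04] 0.5202696500668512 15.65 [-2.2 -0.9 -1.6]
(295, [0.1, -5.3, -21.4])
(301, [0.1, -4.1, -25.0])
(307, [0.1, -3.3, -29.3])
(313, [0.1, -3.5, -35.1])
(319, [0.1, -1.8, -37.1])
(325, [0.1, 44.0, 38.5])
(331, [0.1, 45.6, 33.6])
(337, [0.1, 47.1, 28.9])
(343, [0.1, 48.2, 23.4])
(349, [0.1, 49.0, 18.0])
(355, [0.1, 49.3, 12.0])
(361, [0.1, 50.3, 7.3])
(367, [0.1, 51.5, 2.9])
(373, [0.1, 51.1, -3.4])
(379, [0.1, 53.3, -5.9])
(385, [0.1, 20.5, -52.1])
(391, [0.1, 21.6, -54.6])
(397, [0.1, 20.8, -59.3])
(403, [0.1, 20.3, -63.3])
(409, [0.1, 21.8, -65.1])
(415, [0.1, 20.3, -70.0])
[-2.78939642 -1.74176568 -2.03643268]
```

View pics/sg14.png

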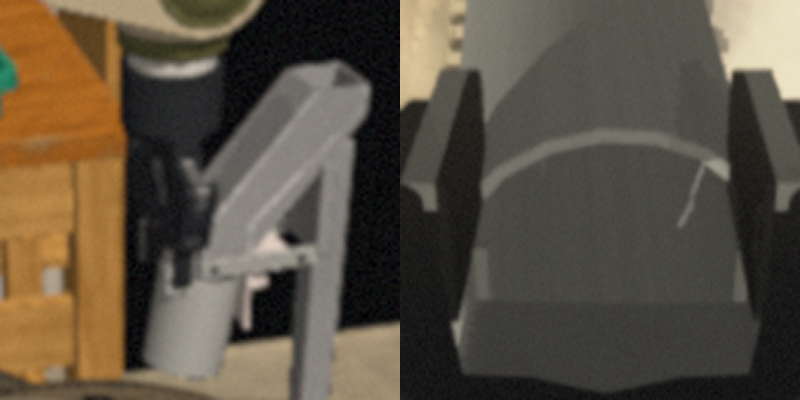

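The cup is tilted about 10° but held, and the shutter is following. I'll keep drawing back until the plate is free.

```bash
python3 -m pendant '[[[0,-0.001,-0.0001,0,0],[0,-0.003,-0.0002,0,0],[0,-0.006,-0.0005,0,0],[0,-0.009,-0.0007,0,0],[0,-0.012,-0.001,0,0],[0,-0.015,-0.0012,0,0],[0,-0.018,-0.0014,0,0],[0,-0.021,-0.0016,0,0],[0,-0.024,-0.0019,0,0],[0,-0.027,-0.0021,0,0],[0,-0.029,-0.0023,0,0],[0,-0.031,-0.0025,0,0],[0,-0.033,-0.0026,0,0],[0,-0.036,-0.0028,0,0],[0,-0.039,-0.003,0,0],[0,-0.042,-0.0033,0,0],[0,-0.044,-0.0035,0,0],[0,-0.045,-0.0035,0,0]]]'; python3 prof.py 15|head -1;python3 cup.py 15|sed -n '1,8p;18,22p'
python3 - <<'E'
import numpy as np,cv2
p=np.load('pics/side15.npz')['p'];w=np.load('pics/wrist15.npz')['p']
a=cv2.resize(p[110:240,280:410],(400,400),interpolation=2);b=cv2.resize(w[270:420,235:405],(400,400),interpolation=2)
cv2.imwrite('pics/sg15.png',np.hstack([a,b])[:,:,::-1])
E
```

```text
time_s: 17.55
eef_pos: [511.8, 181.1, 164.6]
ee_rot: [0.0, 0.679, 0.734, 0.0]
force: [-0.0, 0.4, -3.4]
grip_width: 0.517
[511.8 181.1 164.6] [0.     0.6787 0.7344 0.    ] 0.5174464186341601 17.55 [-0.   0.4 -3.4]
(295, [0.1, -5.4, -21.8])
(301, [0.1, -4.8, -26.6])
(307, [0.1, -3.8, -30.2])
(313, [0.1, -2.8, -33.8])
(319, [0.1, -2.0, -37.5])
(325, [0.1, 41.5, 34.1])
(331, [0.1, 43.3, 29.7])
(337, [0.1, 43.9, 23.6])
(397, [0.1, 55.9, -18.4])
(403, [0.1, 56.5, -22.5])
```

View pics/sg15.png

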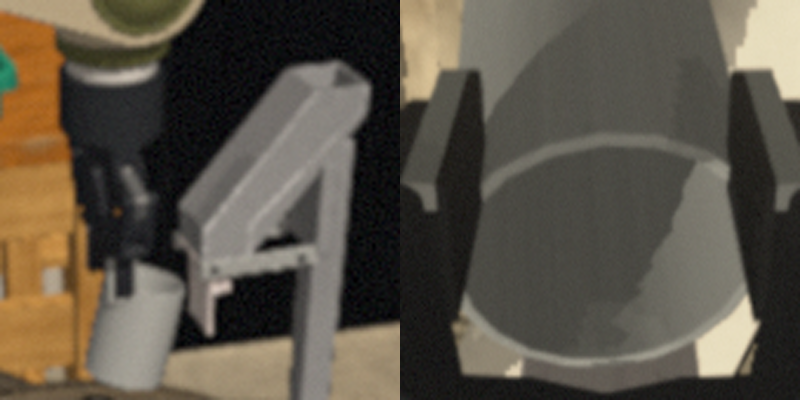

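The cup is held, tilted about 15°, and the shutter is shut (plate back at crop (205,300)). The load is about 1 N more than the empty cup, roughly what five nuts would add. I'll carry it back smoothly and lower it.

```bash
python3 -m pendant '[[[0,-0.002,0.001,0,0],[0,-0.006,0.004,0,0],[0,-0.012,0.008,-0.002,0],[0,-0.019,0.013,-0.005,0],[0,-0.026,0.018,-0.01,0],[0,-0.034,0.023,-0.015,0],[0,-0.042,0.028,-0.021,0],[0,-0.05,0.033,-0.028,0],[0,-0.058,0.038,-0.036,0],[0,-0.066,0.043,-0.044,0],[0,-0.074,0.048,-0.052,0],[0,-0.081,0.053,-0.06,0],[0,-0.088,0.058,-0.068,0],[0,-0.094,0.061,-0.076,0],[0,-0.098,0.063,-0.083,0],[0,-0.1,0.064,-0.089,0],[0,-0.1,0.064,-0.094,0],[0,-0.1,0.064,-0.097,0],[0,-0.1,0.064,-0.098,0],[0,-0.1,0.064,-0.098,0]]]'; python3 prof.py 16|head -1;python3 cup.py 16|sed -n '1,8p;18,22p'; python3 -c "
from rig import monitor;print(monitor.sense()['force'])"
```

```text
time_s: 19.65
eef_pos: [412.2, 245.0, 66.5]
ee_rot: [0.0, 0.679, 0.734, 0.0]
force: [-0.0, -0.1, -3.9]
grip_width: 0.519
[412.2 245.   66.5] [0.     0.6787 0.7344 0.    ] 0.5191718923787936 19.65 [-0.  -0.1 -3.9]
(295, [0.1, -5.4, -21.8])
(301, [0.1, -4.7, -26.3])
(307, [0.1, -4.2, -31.1])
(313, [0.1, -2.7, -33.6])
(319, [0.1, -1.8, -37.0])
(325, [0.1, 41.1, 33.4])
(331, [0.1, 43.0, 29.3])
(337, [0.1, 44.1, 23.8])
(397, [0.1, 55.8, -18.5])
(403, [0.1, 56.1, -23.0])
[-0.42429572  0.27406822 -1.69885641]
```

```bash
python3 -m pendant '[[[0,0,0,-0.004,0],[0,0,0,-0.008,0],[0,0,0,-0.011,0],[0,0,0,-0.013,0],[0,0,0,-0.015,0],[0,0,0,-0.017,0],[0,0,0,-0.018,0],[0,0,0,-0.018,0]]]'; python3 prof.py 17|head -1;python3 cup.py 17
```

```text
time_s: 20.55
eef_pos: [414.1, 245.6, 53.7]
ee_rot: [0.002, 0.678, 0.735, 0.002]
force: [-18.2, -7.3, 56.1]
grip_width: 0.521
[414.1 245.6  53.7] [0.0021 0.6783 0.7347 0.0025] 0.520746762612673 20.55 [-18.2  -7.3  56.1]
(295, [0.1, -6.1, -23.3])
(301, [0.1, -5.9, -28.7])
(307, [0.1, -4.7, -32.1])
(313, [0.1, -3.4, -34.9])
(319, [0.1, -2.6, -38.5])
(325, [0.1, 0.3, -38.4])
(331, [0.1, 41.9, 27.4])
(337, [0.1, 43.7, 23.2])
(343, [0.1, 44.6, 17.8])
(349, [0.1, 45.7, 13.0])
(355, [0.1, 47.0, 8.6])
(361, [0.1, 48.5, 4.7])
(367, [0.1, 49.8, 0.5])
(373, [0.1, 51.1, -3.3])
(379, [0.1, 51.9, -7.8])
(385, [0.1, 53.2, -11.5])
(391, [0.1, 53.8, -15.9])
(397, [0.1, 55.7, -18.6])
(403, [0.1, 56.7, -22.3])
```

View pics/wrist17.png

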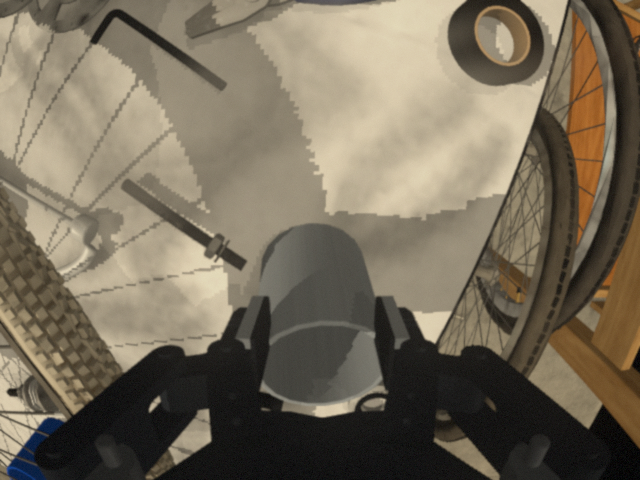

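The front edge is standing on the table with the cup clamped stiffly (56 N, too much). I'll ease off, then soften the grip so the cup rocks upright.

```bash
python3 -m pendant '[[[0,0,0,0.003,0],[0,0,0,0.006,0],[0,0,0,0.006,0],[0,0,0,0.006,0]]]'; python3 -m pendant '[[[0,0,0,0,0],[0,0,0,0,0],[0,0,0,-0.002,0],[0,0,0,-0.004,0],[0,0,0,-0.004,0]]]' 20; python3 prof.py 18|head -1;python3 cup.py 18|sed -n '1,9p;15,22p'
```

```text
time_s: 21.05
eef_pos: [411.9, 245.1, 54.3]
ee_rot: [-0.0, 0.679, 0.734, -0.0]
force: [-1.2, -0.7, 1.2]
grip_width: 0.518
time_s: 21.55
eef_pos: [413.0, 245.4, 53.5]
ee_rot: [0.001, 0.678, 0.735, 0.001]
force: [-12.9, -3.9, 36.7]
grip_width: 0.517
[413.  245.4  53.5] [0.001  0.6785 0.7346 0.0012] 0.516597775032168 21.55 [-12.9  -3.9  36.7]
(295, [0.1, -6.0, -22.9])
(301, [0.1, -4.9, -26.7])
(307, [0.1, -4.7, -31.9])
(313, [0.1, -3.3, -34.8])
(319, [0.1, -2.3, -38.1])
(325, [0.1, 41.4, 34.0])
(331, [0.1, 42.5, 28.4])
(337, [0.1, 44.2, 24.0])
(343, [0.1, 45.8, 19.7])
(379, [0.1, 52.3, -7.2])
(385, [0.1, 53.0, -11.8])
(391, [0.1, 53.6, -16.1])
(397, [0.1, 55.0, -19.5])
(403, [0.1, 55.7, -23.5])
```

```bash
python3 -m pendant '[[[0,0,0,0.003,0],[0,0,0,0.0045,0],[0,0,0,0.0045,0],[-0.06,0,0,0.0045,0],[-0.1,0,0,0.0045,0],[-0.14,0,0,0.0045,0],[-0.18,0,0,0.0045,0],[-0.22,0,0,0.0045,0],[-0.26,0,0,0.0045,0],[-0.3,0,0,0.0045,0],[-0.4,0,0,0.0045,0],[-0.5,0,0,0.0045,0],[-0.6,0,0,0.0045,0],[-0.7,0,0,0.0045,0],[-0.8,0,0,0.0045,0],[-0.8,0,0,0.0045,0]]]'; python3 prof.py 19|head -1;python3 cup.py 19
python3 - <<'E'
import numpy as np,cv2
p=np.load('pics/side19.npz')['p']
a=cv2.resize(p[170:290,230:350],(600,600),interpolation=2)
cv2.imwrite('pics/sg19.png',a[:,:,::-1])
E
```

```text
time_s: 23.25
eef_pos: [412.0, 245.1, 55.0]
ee_rot: [-0.0, 0.679, 0.734, 0.0]
force: [-0.3, -0.7, -0.0]
grip_width: 0.897
[412.  245.1  55. ] [-0.      0.6787  0.7344  0.    ] 0.8967710312942286 23.25 [-0.3 -0.7 -0. ]
(295, [0.1, 24.9, 43.4])
(301, [0.1, 32.8, 51.0])
(307, [0.1, 37.4, 51.2])
(313, [0.1, 37.9, 43.6])
(319, [0.1, 38.5, 36.6])
(325, [0.1, 37.7, 27.4])
(331, [0.1, 37.5, 20.0])
(337, [0.1, 38.5, 14.7])
(343, [0.1, 37.8, 7.1])
(349, [0.1, 38.7, 2.3])
(355, [0.1, 37.2, -5.8])
(361, [0.1, 38.0, -10.2])
(367, [0.1, 38.1, -15.4])
(373, [0.1, 37.5, -21.4])
(379, [0.1, 38.6, -24.8])
```

View pics/wrist19.png

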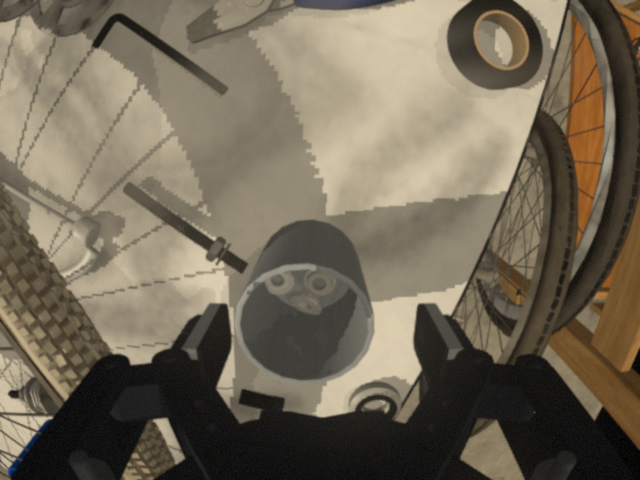

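View pics/sg19.png

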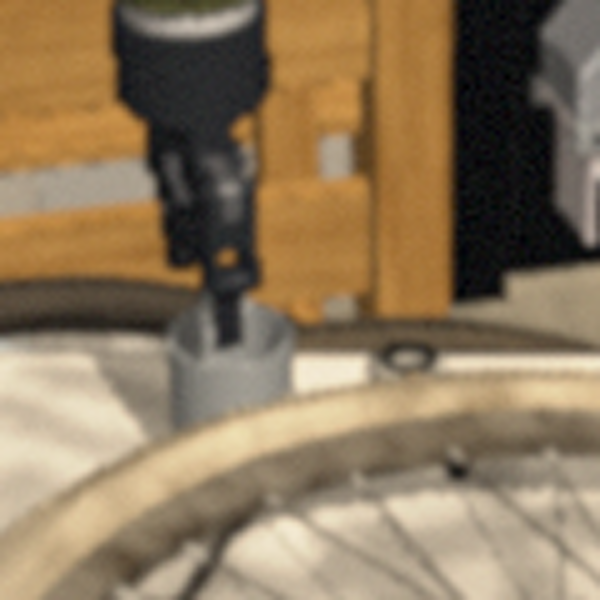

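The cup is upright and released, with nuts inside. I'll rise straight up and count them.

```bash
python3 -m pendant '[[[-0.8,0,0,0.02,0],[-0.8,0,0,0.05,0],[-0.8,0,0,0.08,0],[-0.8,0,0,0.11,0],[-0.8,-0.01,0,0.13,0],[-0.8,-0.02,0,0.13,0],[-0.8,-0.02,0,0.13,0]]]'; python3 prof.py 20|head -1
python3 - <<'E'
import numpy as np,cv2
w=np.load('pics/wrist20.npz')['p'];cv2.imwrite('pics/wz20.png',cv2.resize(w[170:330,230:430],(750,600),interpolation=2)[:,:,::-1])
p=np.load('pics/side20.npz')['p']
cv2.imwrite('pics/sg20.png',cv2.resize(p[110:290,230:430],(660,594),interpolation=2)[:,:,::-1])
E
```

```text
time_s: 24.05
eef_pos: [390.9, 245.1, 184.6]
ee_rot: [-0.0, 0.678, 0.735, -0.0]
force: [-0.3, 0.3, 0.2]
grip_width: 0.901
[390.9 245.1 184.6] [-2.000e-04  6.784e-01  7.347e-01 -2.000e-04] 0.9013043249327541 24.05 [-0.3  0.3  0.2]
```

View pics/wz20.png

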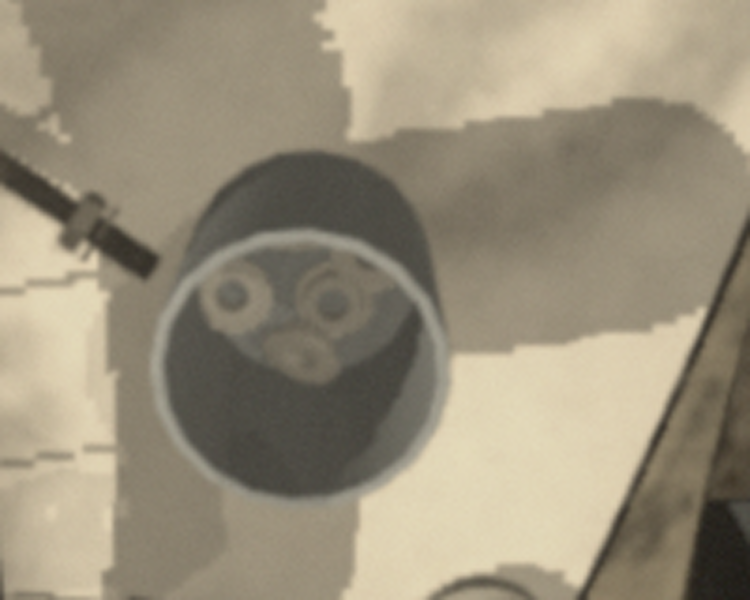

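View pics/sg20.png

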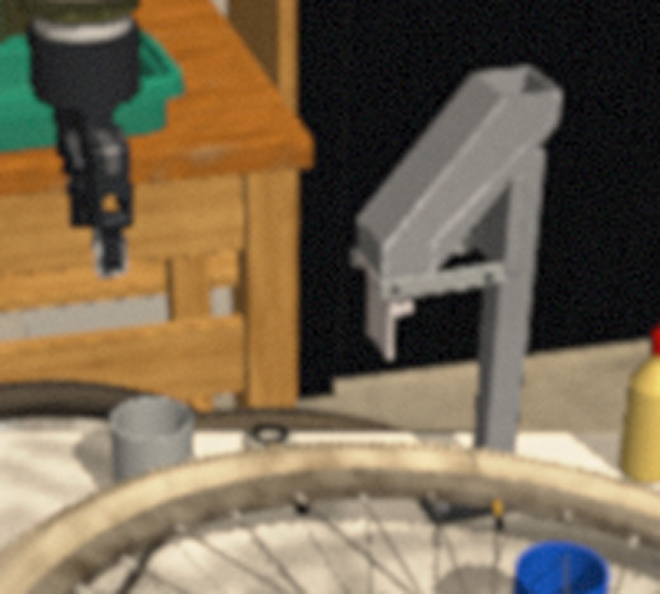

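At least four nuts show (crop (235,295), (335,300), (300,355), (360,270)), and the rim hides part of the floor. I'll place the camera straight above the cup.

```bash
python3 -m pendant '[[[-0.8,0.02,0.002,0.01,0],[-0.8,0.045,0.004,0.02,0],[-0.8,0.07,0.006,0.02,0],[-0.8,0.095,0.008,0.02,0],[-0.8,0.105,0.008,0.02,0],[-0.8,0.105,0.008,0.02,0]]]'; python3 prof.py 21|head -1
python3 - <<'E'
import numpy as np,cv2
w=np.load('pics/wrist21.npz')['p'];cv2.imwrite('pics/wz21.png',cv2.resize(w[40:220,220:440],(733,600),interpolation=2)[:,:,::-1])
E
```

```text
time_s: 24.75
eef_pos: [497.3, 252.8, 203.6]
ee_rot: [-0.001, 0.679, 0.734, -0.001]
force: [-0.3, 0.7, -0.1]
grip_width: 0.901
[497.3 252.8 203.6] [-6.000e-04  6.789e-01  7.342e-01 -1.000e-03] 0.9010716199303176 24.75 [-0.3  0.7 -0.1]
```

View pics/wz21.png

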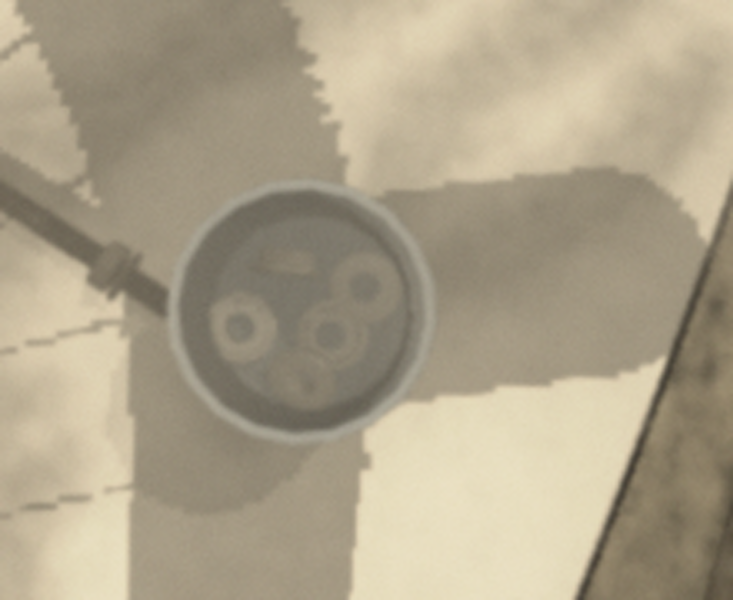

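All five nuts are in the cup, at crop (243,327), (365,285), (333,333), (305,378), and (290,263) on edge. Last, I check the bystanders, the cup's distance and the shutter with the arm clear.

Run:
```python
from h import *
from cup import wcloud
p,d=vision.capture('top');W=deproj('top',d);cv2.imwrite('pics/top22.png',p[:,:,::-1])
z=np.load('pics/top0.npz')
w1=np.load('pics/wrist8.npz')
# axle nut & adaptor via wrist rays (before pic1, now pic21)
pos=np.array([497.3,252.8,203.6]);q=[-6e-4,.6789,.7342,-1e-3]
for n,u,v in [('axle nut',220+115/3.332,40+268/3.333),('axle end',220+170/3.332,40+305/3.333)]: print(n,wray(u,v,pos,q,15).round(1))
pos=np.array([404.4,245.0,104.6]);q=[2e-4,.6786,.7345,3e-4]
for n,u,v in [('axle nut',235,239),('axle end',258,254)]: print('before',n,wray(u,v,pos,q,15).round(1))
P=wcloud(np.load('pics/wrist21.npz')['d']);R=Ro.from_quat([.6789,.7342,-1e-3,-6e-4]).as_matrix();Q=P@R.T+np.array([497.3,252.8,203.6])
m=(abs(Q[...,2]-80)<4)&(abs(Q[...,0]-435)<60)&(abs(Q[...,1]-247)<60);k=Q[m]
c,r=cv2.minEnclosingCircle(k[:,:2].astype(np.float32));print('cup',c,r,k[:,2].mean(),'dist outlet',np.hypot(c[0]-597.1,c[1]-187.3))
pl=np.polyfit;A=np.c_[k[:,:2],np.ones(len(k))];s=np.linalg.lstsq(A,k[:,2],rcond=None)[0];print('rim slope',s[:2])
g=lambda im:cv2.inRange(im[200:240,215:250],(0,0,0),(60,60,60))
for im in (z['p'],p):
    mm=cv2.moments(g(im));print('adaptor',mm['m10']/max(mm['m00'],1)+215,mm['m01']/max(mm['m00'],1)+200)
S=deproj('side',np.load('pics/side21.npz')['d']);q=S[(abs(S[...,0]-590)<25)&(S[...,2]>152)&(S[...,2]<196)&(S[...,1]>160)&(S[...,1]<215)]
print('plate x',np.median(q[:,0]),len(q))
```

```text
axle nut [414.2 181.6  15. ]
axle end [424.3 198.3  15. ]
before axle nut [411.1 181.   15. ]
before axle end [421.4 198.7  15. ]
cup (423.6299133300781, 237.76959228515625) 32.1104621887207 79.36178668673948 dist outlet 180.66280943985157
rim slope [-0.00244781  0.00128085]
adaptor 231.86111111111111 223.75
adaptor 224.94059405940595 228.58415841584159
plate x 585.6863120132684 141
```

View pics/top22.png

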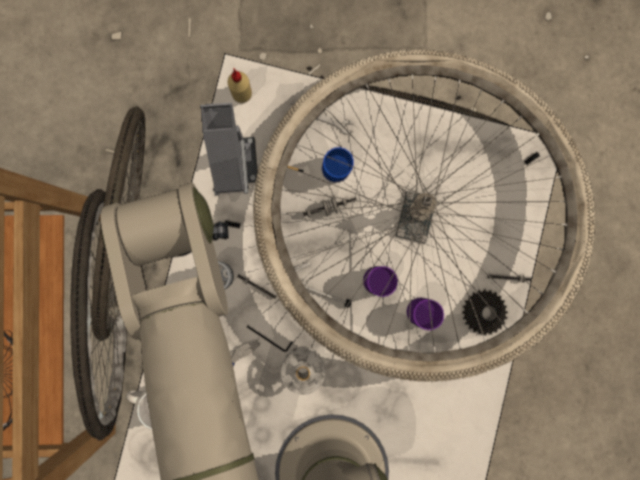

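```bash
python3 -c "
from rig import order;print(order.finish_job())"
```

```text
the job is handed in; nothing more can be done
None
```

I handed the job in at about 25 s: all five nuts are in the steel cup, which stands upright on the table, and the dispenser's shutter is shut. No verdict came back.

**What I did:** I gripped the cup just under its rim from the robot side, with the fingers straddling the hopper. I pushed the plate to about 37.5 mm open and drew back at about 30 mm/s so the shutter followed. Then I lowered the cup, released it and moved the arm clear.

**Last checks**

| Check | Result |
|---|---|
| Nuts in the cup | All five seen from straight above; one lies on edge |
| Cup upright | Rim level to about 0.003 rad, rim height 79 mm |
| Distance from the outlet | About 180 mm |
| Shutter | Plate within about 0.4 mm of its starting position |
| Axle | About 3 mm from its first measured position, near the measuring error |
| Adaptor | Looked unmoved; my colour measurement failed because the gripper was in the mask |

**What went wrong or disagreed**
- **Fingertips:** both cameras put them about 34 mm behind the stated TCP, so I used the camera values.
- **First grip:** it slipped off and moved the cup about 4 mm, so I gripped again.
- **At full push:** the fingers met the dispenser's rails at about 27 N and the cup slid about 7 mm in the grip. It tilted there, and reached about 15° on the way back, but nothing spilled.
- **Setting down:** the wrist briefly read 56 N when the tilted cup's edge touched the table. I eased off, and it rocked upright when released.
- **Step 2 not seen directly:** I could not see the nuts while the cup was held under the outlet. I only know that all five were in it afterwards.

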